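# Fit the relays, shut the enclosure and check its door seam

### The job

Plug every relay standing ready on the blue mat fully home into the sockets of the control-unit enclosure, one relay to a socket, and then push the enclosure door shut until its catch holds it flush. Then take the seam probe from its stand and guide its tip slowly (about 4 cm a second at most), touching or just above the surface, all along the gap round the shut door: from the hinge along the side nearest the robot, along the free edge, and back along the far side to the hinge. Finally put the probe back upright in its stand, and leave the meter, the solder reel and the screwdriver where they lie.

Things in the scene. Friction and masses are not known exactly. Their poses are not given: they have to be found in the camera images.
- enclosure: Fixed aluminium enclosure lying on its back, 200 (x) x 150 (y) x 70 mm high outside, walls 12 mm thick, open on top; inside, 176 x 126 mm clear, a white socket plate whose top is 22 mm above the bench carries four square sockets in one row along x. Origin: centre of its underside; z up, x along the row of sockets (roughly away from the robot), +y towards the door hinge.
- socket0 (a point): Socket 0 of the row (0 nearest the robot, 40 mm apart): a square hole 25.8 mm wide, sides along the enclosure's x and y, mouth (2 mm chamfer) 22 mm above the bench. This point lies on the hole's axis 13 mm below the mouth: where the foot of a fully home relay sits. Every relay fits every socket, either way round.
- socket1 (a point): Socket 1 of the row (0 nearest the robot, 40 mm apart): a square hole 25.8 mm wide, sides along the enclosure's x and y, mouth (2 mm chamfer) 22 mm above the bench. This point lies on the hole's axis 13 mm below the mouth: where the foot of a fully home relay sits. Every relay fits every socket, either way round.
- socket2 (a point): Socket 2 of the row (0 nearest the robot, 40 mm apart): a square hole 25.8 mm wide, sides along the enclosure's x and y, mouth (2 mm chamfer) 22 mm above the bench. This point lies on the hole's axis 13 mm below the mouth: where the foot of a fully home relay sits. Every relay fits every socket, either way round.
- socket3 (a point): Socket 3 of the row (0 nearest the robot, 40 mm apart): a square hole 25.8 mm wide, sides along the enclosure's x and y, mouth (2 mm chamfer) 22 mm above the bench. This point lies on the hole's axis 13 mm below the mouth: where the foot of a fully home relay sits. Every relay fits every socket, either way round.
- relay_a: Relay, loose, standing upright on the blue mat: black housing 32 x 32 x 32 mm above a grey square block plug 24 x 24 mm, 13 mm long, at its lower end; 45 mm tall, about 45 g. Origin: centre of the plug's foot. Home in a socket its housing rests on the socket plate, top 54 mm above the bench. Two to four are there, all alike; the others absent (None). A knocked relay slides aside, upright.
- relay_b: Relay, loose, standing upright on the blue mat: black housing 32 x 32 x 32 mm above a grey square block plug 24 x 24 mm, 13 mm long, at its lower end; 45 mm tall, about 45 g. Origin: centre of the plug's foot. Home in a socket its housing rests on the socket plate, top 54 mm above the bench. Two to four are there, all alike; the others absent (None). A knocked relay slides aside, upright.
- relay_c: Relay, loose, standing upright on the blue mat: black housing 32 x 32 x 32 mm above a grey square block plug 24 x 24 mm, 13 mm long, at its lower end; 45 mm tall, about 45 g. Origin: centre of the plug's foot. Home in a socket its housing rests on the socket plate, top 54 mm above the bench. Two to four are there, all alike; the others absent (None). A knocked relay slides aside, upright.
- relay_d: Relay, loose, standing upright on the blue mat: black housing 32 x 32 x 32 mm above a grey square block plug 24 x 24 mm, 13 mm long, at its lower end; 45 mm tall, about 45 g. Origin: centre of the plug's foot. Home in a socket its housing rests on the socket plate, top 54 mm above the bench. Two to four are there, all alike; the others absent (None). A knocked relay slides aside, upright.
- door (a joint): Angle of the grey enclosure door (rad): 0 = shut and flush; starts at 1.9 to 2.3 (past upright, leaning outwards). Hinged along the enclosure's +y side; shutting swings its free edge up and over to the -y side. Stays put (hinge friction 0.25 N m). A sprung catch at mid free edge stops it at about 0.09; 4 to 12 N down near that edge carries it over; pushed flush it reads under 0.01 and stays.
- door_hinge (a point): Middle of the door's hinge line, at the height of the enclosure's rim (70 mm); fixed to the enclosure, same axes. The door reaches 122 mm from the hinge line, is 168 mm wide along it and 10 mm thick; shut, its top is flush with the rim, a 4 mm gap (the seam) on its three free sides.
- probe: Seam probe, loose, standing in its stand: a thin steel shaft 9 mm across with a pointed tip, 42 mm from the tip up to the shoulder; above it a black square grip 20 x 20 mm, 55 mm long (42 to 97 mm above the tip), sides along its x and y; on top a cap 18 mm across, 6 mm high. 70 g. Origin at the tip, z up the shaft.
- probe_stand: Fixed grey block 70 x 70 x 50 mm with a 16.5 mm square hole 46 mm deep in its top, which takes the probe's shaft; the probe's shoulder then rests on the block and its tip hangs 8 mm above the bench. Origin: centre of its underside.
- seam0 (a point): Point 0 of the seam, near side, start, beside the hinge; at rim height (70 mm), at (-86, 50) mm in the enclosure's x, y.
- seam1 (a point): Point 1 of the seam, near side, middle; at rim height (70 mm), at (-86, -5) mm in the enclosure's x, y.
- seam2 (a point): Point 2 of the seam, corner of near side and free edge; at rim height (70 mm), at (-86, -61) mm in the enclosure's x, y.
- seam3 (a point): Point 3 of the seam, free edge, one third along; at rim height (70 mm), at (-29, -61) mm in the enclosure's x, y.
- seam4 (a point): Point 4 of the seam, free edge, two thirds along; at rim height (70 mm), at (29, -61) mm in the enclosure's x, y.
- seam5 (a point): Point 5 of the seam, corner of free edge and far side; at rim height (70 mm), at (86, -61) mm in the enclosure's x, y.
- seam6 (a point): Point 6 of the seam, far side, middle; at rim height (70 mm), at (86, -5) mm in the enclosure's x, y.
- seam7 (a point): Point 7 of the seam, far side, end, beside the hinge; at rim height (70 mm), at (86, 50) mm in the enclosure's x, y.
- meter: Bystander: orange hand-held meter lying on the bench, 75 x 150 x 34 mm.
- reel: Bystander: white solder reel, 60 mm across, 40 mm high.
- driver: Bystander: screwdriver lying on the bench, 170 mm long.
Mind the look-alikes: they are no part of the job. What is shaped like the relay_a but orange or red is not meant.

How it is judged:
By the outcome, as a careful person would: the job done as asked, in the order asked, and still so for the second after the job is handed in, with the robot touching nothing.
Of relay_a, relay_b, relay_c, relay_d only 2 to 4 are there at a start; the rules pass over those that are not, and their reading is None.
At some moment in a run one of relay_a, relay_b, relay_c, relay_d may be knocked a few centimetres aside while the robot is not near it.
It also fails if it takes over 210 s, if anything falls off the work surface, if the arm or the gripper's body presses on something with over 40 N, if the wrist force passes 120 N, or if a joint passes its speed limit or range.

### The arm

A 6-joint arm with a two-finger parallel gripper is mounted at the origin on the work surface. World frame = base frame: x ahead of the robot, y to its left, z up, the work surface at z = 0. Lengths are in m, angles in rad, forces in N, time in s.
With the tool pointing down it reaches from about 0.25 to 0.725 m from the base axis. Payload 4 kg.
Tool frame: the origin (TCP) lies on the centre line of the jaws, within the pads' length; the fingertips stand 22 mm ahead of it and the grasp point (between the pads) lies 3 mm ahead of it; z points along the fingers, x is the direction in which the jaws open and shut, and the axes are right-handed (so a half turn about z gives the same grasp; the last joint's range is limited). The gripper opens to 85 mm and grips with 20 to 120 N. Pads are 22 mm wide; open, the fingers measure 114 mm over their backs; the gripper's body (76 mm by 85 mm) begins 54 mm behind the grasp point. The pads swing forward as they close: fully open they stand 13 mm farther back than shut.
Start: joints at [-1.141, 0.241, 0.005, 1.335, 0, 1.571], TCP at [0.208, -0.455, 0.253] pointing down, gripper open.
Joint ranges: [-2.72, 2.72], [-1.05, 1.87], [-1.09, 1.28], [-1.99, 2.15], [-1.42, 1.44], [-3.14, 3.14]. Speed limits (rad/s): [2.79, 2.79, 3.14, 3.14, 3.14, 3.14].

### API

Orientations are given as a rotation vector (axis times angle).
In Python, from workcell import env, snapshot, spot_in, masks_of, spot_point gives the robot as it stands.
- The arm moves only by the shell command python3 -m jog 'ROWS'. ROWS is JSON, a list of rows, each a list of 3 entries, a list of its own where there are three numbers: the gripper's target within -1 to 1 (fully open at 1, half-way at 0, shut at -1), then the shift along the world's x, y, z in m, then the turn, a rotation vector about the world's x, y, z in degrees. A call has 1 to 12 rows; each row is the pose to reach, as a shift and turn from the pose commanded when the call began; what a row does not reach only later rows make up. A row lasts 1/12 s, in which the tool goes at most 41.7 mm and 7.16 degrees, less where a joint would pass 70% of its speed; a pose out of reach is approached as far as the arm can. A call with a gripper value outside its range is refused whole. The fingers move at their own pace and stop on an object; the grip force is fixed at half the most. Time passes only in rows, so rows that repeat a pose let the fingers close. It gives the time, the measured TCP pose, the force and the opening at its end, in the units of the state.
- env.state(): the state, without advancing time (a new reading comes with each control period).
- snapshot(name): name is "scene" or "top" or "wrist"; returns a dict with "frame" (480x640x3 uint8, red, green, blue), "fovy" (degrees; the focal length in pixels is half the picture's height over the tangent of half this angle, whatever the lens; pixels are square), "cx", "cy" (the principal point, pixels), "k1" (the pictures are not rectified: a ray, as slopes to the right and down, at radius r is drawn at 1 + k1 r^2 times it, then the intrinsics apply), "rvec" (rotation vector, rad) and "tvec" (3), from world to camera coordinates, as OpenCV has them; the wrist camera has in their place "hand_eye" (4x4, takes a point from camera to tool coordinates, whose origin is the TCP and whose axes are the tool frame's). Camera axes: x right, y down, z forward; pixel columns grow to the right and rows downward; lengths in m; the calibration is good to about 2 mm. A picture is of the moment at which its call begins: read the wrist's pose just before it. There is no depth.
- env.job_done(): hands the job in, once; it reports no verdict.
Trained networks look in a picture, given as the dict that the camera call returned (one of the last four; its "shot" number tells which), for a name from the list of things; names that differ only in an ending like _2 or _b are one class to them, and where a whole thing is asked for, a point or a joint stands for the part that bears it (a point fixed in the world has none). Each returns a list of dicts, best first, with "score" (0 to 1); they miss things now and then, are a little off and sometimes report something else, mostly with a low value. They report only what shows in the picture. A call takes as long as a camera call. They do not tell look-alikes from the thing itself.
- spot_in(name, picture): "centre" ([x, y, z] in m, in world coordinates, good to about 4 mm: the middle of the surface that is visible of it).
- masks_of(name, picture): "pixels" (480x640 bool, what is visible of it).
- spot_point(name, picture): "centre" ([x, y, z] in m, in world coordinates, good to about 4 mm: a listed point, or the origin of a listed thing).
The state is a dict: "clock": time; "joint_pos": joint angles; "joint_velocities": joint speeds; "joint_torque": joint torques, N m; "position": TCP position; "tcp_rot": TCP orientation; "force": force on the tool from outside, world axes, zero at the start; "torque": the same for the moment, N m; "finger_gap": finger opening in m.
Only numpy, scipy, OpenCV 4.12 (cv2) and the standard library are available. Lean on these libraries where they do the work, as an engineer would, in place of code of your own. Each camera call takes 0.05 s, during which the arm holds its last target. There are 200 camera calls.

## Working session

There is one attempt and no reset: what is moved stays moved. The work goes in short steps, Python scripts to look and compute and a shell command to move; the robot and the scene stay as the last step left them, time stands still between calls to the robot, and variables do not carry over. Pictures are saved under pics/ and viewed, about 12 in all and at most 16, crops included, and the job is handed in when it is done.

```bash
mkdir -p pics; ls; cat > h.py <<'E'
import numpy as np, cv2
from workcell import env, snapshot, spot_in, masks_of, spot_point
from scipy.spatial.transform import Rotation as R
def pic(name,fn=None,s=None):
    st=env.state(); p=snapshot(name); p['st']=st
    if fn: cv2.imwrite('pics/'+fn,p['frame'][:,:,::-1])
    return p
def cam(p):
    "rotation,translation world->camera"
    if 'rvec' in p and p['rvec'] is not None: return R.from_rotvec(np.ravel(p['rvec'])).as_matrix(),np.ravel(p['tvec'])
    T=np.eye(4);T[:3,:3]=R.from_rotvec(p['st']['tcp_rot']).as_matrix();T[:3,3]=p['st']['position']
    M=np.linalg.inv(T@np.array(p['hand_eye']));return M[:3,:3],M[:3,3]
def proj(p,X):
    A,t=cam(p);c=np.atleast_2d(X)@A.T+t;s=c[:,:2]/c[:,2:];f=240/np.tan(np.radians(p['fovy'])/2)
    s=s*(1+p['k1']*(s**2).sum(1,keepdims=True));return s*f+[p['cx'],p['cy']]
def ray(p,uv,z):
    "world point at height z seen at pixel uv"
    A,t=cam(p);f=240/np.tan(np.radians(p['fovy'])/2);d=(np.atleast_2d(uv)-[p['cx'],p['cy']])/f;s=d.copy()
    for _ in range(20): s=d/(1+p['k1']*(s**2).sum(1,keepdims=True))
    D=np.c_[s,np.ones(len(s))]@A; o=-A.T@t
    return o+D*((z-o[2])/D[:,2])[:,None]
E
cat > a.py <<'E'
from h import *
np.set_printoptions(precision=4,suppress=True)
print(env.state())
for c in ['scene','top']:
    p=pic(c,c+'0.png')
    print(c,p['fovy'],p['k1'],cam(p))
    for n in ['relay_a','probe','probe_stand','enclosure','meter','reel','driver','door_hinge','socket0','socket1','socket2','socket3','seam0','seam2','seam5','seam7']:
        for d in spot_point(n,p)[:5]: print(n,round(d['score'],2),np.array(d['centre']),proj(p,d['centre'])[0].round())
E
python3 a.py
```

```text
pics
{'clock': 0.0, 'joint_pos': array([-1.141 ,  0.2414,  0.0037,  1.3352, -0.    ,  1.5708]), 'joint_velocities': array([-0.0003, -0.0026, -0.0008, -0.0017,  0.0013, -0.0007]), 'joint_torque': array([  0.0004, -37.2315,  25.2409,   0.0171,  -0.0001,  -0.    ]), 'position': array([ 0.2081, -0.454 ,  0.2524]), 'tcp_rot': array([-2.6431,  1.696 ,  0.0028]), 'force': array([-0.6119,  0.0967,  1.1497]), 'torque': array([ 0.0321,  0.0029, -0.028 ]), 'finger_gap': 0.08521692467757903}
scene 48.79231643013216 -0.08724925307857387 (array([[ 0.7566,  0.6539,  0.0076],
       [ 0.5202, -0.5949, -0.6128],
       [-0.3962,  0.4676, -0.7902]]), array([-0.4153, -0.2783,  1.2999]))
relay_a 0.92 [ 0.506  -0.2414 -0.0055] [211. 305.]
relay_a 0.87 [ 0.6005 -0.1228 -0.    ] [290. 292.]
relay_a 0.75 [ 0.5916 -0.2358  0.0024] [244. 328.]
relay_a 0.69 [ 0.7985 -0.207   0.0018] [343. 389.]
relay_a 0.65 [ 0.636  -0.008   0.0692] [344. 243.]
probe 0.56 [ 0.5329 -0.3884  0.0072] [158. 366.]
probe_stand 0.91 [ 0.5367 -0.392  -0.0004] [158. 370.]
enclosure 0.96 [0.5609 0.0593 0.0028] [335. 224.]
meter 0.7 [ 0.
[... 4489 characters left out ...]
14.]
seam2 0.91 [0.6489 0.0954 0.0726] [254. 211.]
seam2 0.85 [ 0.5246 -0.0013  0.0679] [298. 269.]
seam2 0.84 [0.4647 0.0041 0.0672] [295. 298.]
seam2 0.8 [0.4731 0.0657 0.0726] [265. 293.]
seam2 0.78 [0.6427 0.0397 0.0705] [280. 214.]
seam5 0.91 [0.6489 0.0954 0.0726] [254. 211.]
seam5 0.85 [ 0.5246 -0.0013  0.0679] [298. 269.]
seam5 0.84 [0.4647 0.0041 0.0672] [295. 298.]
seam5 0.8 [0.4731 0.0657 0.0726] [265. 293.]
seam5 0.78 [0.6427 0.0397 0.0705] [280. 214.]
seam7 0.91 [0.6489 0.0954 0.0726] [254. 211.]
seam7 0.85 [ 0.5246 -0.0013  0.0679] [298. 269.]
seam7 0.84 [0.4647 0.0041 0.0672] [295. 298.]
seam7 0.8 [0.4731 0.0657 0.0726] [265. 293.]
seam7 0.78 [0.6427 0.0397 0.0705] [280. 214.]
```

View pics/scene0.png

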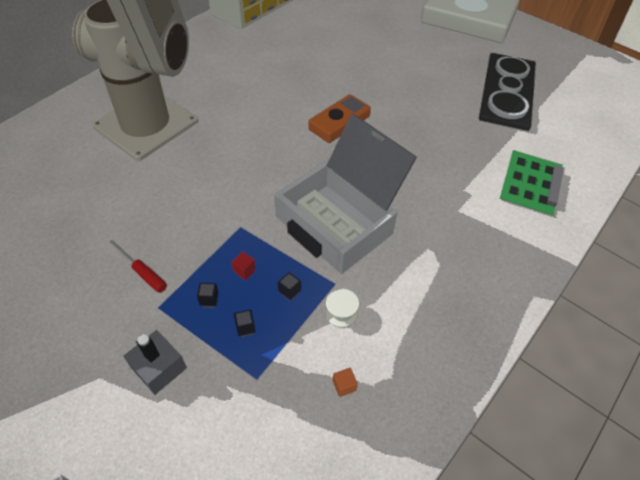

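View pics/top0.png

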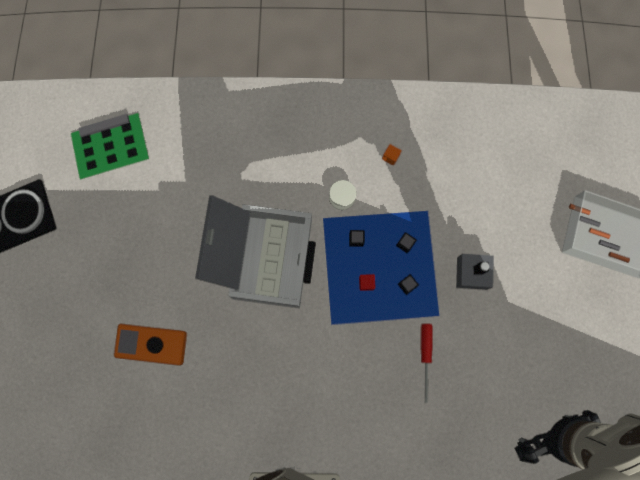

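Three black relays stand on the mat: scene (207,294), (244,322), (289,286), or top (409,284), (407,242), (357,237). The red one at top (367,283) and the orange one at top (392,154) are look-alikes. The door leans outwards, and the probe stands in its stand at top (476,270). I'll move over the mat to measure and confirm with the wrist camera.

```bash
python3 -m jog '[[1,[0.27,0.254,0.06],[0,0,-31.7]],[1,[0.27,0.254,0.06],[0,0,-31.7]],[1,[0.27,0.254,0.06],[0,0,-31.7]],[1,[0.27,0.254,0.06],[0,0,-31.7]],[1,[0.27,0.254,0.06],[0,0,-31.7]],[1,[0.27,0.254,0.06],[0,0,-31.7]],[1,[0.27,0.254,0.06],[0,0,-31.7]],[1,[0.27,0.254,0.06],[0,0,-31.7]],[1,[0.27,0.254,0.06],[0,0,-31.7]],[1,[0.27,0.254,0.06],[0,0,-31.7]],[1,[0.27,0.254,0.06],[0,0,-31.7]],[1,[0.27,0.254,0.06],[0,0,-31.7]]]'
cat > b.py <<'E'
from h import *
np.set_printoptions(precision=4,suppress=True)
s=env.state();print(s['joint_pos'],R.from_rotvec(s['tcp_rot']).as_matrix())
p=pic('wrist','w1.png');print(p['fovy'],p['hand_eye'])
for q in [(0,0),(639,0),(0,479),(639,479)]: print(q,ray(p,q,0.045))
for n in ['relay_a','socket0']:
    for d in spot_point(n,p)[:5]: print(n,round(d['score'],2),np.array(d['centre']),proj(p,d['centre'])[0].round())
E
python3 b.py
```

```text
clock: 2.7
position: [0.4792, -0.1995, 0.3131]
tcp_rot: [2.084, -2.351, 0.0]
force: [-0.4, -0.5, -1.2]
finger_gap: 0.0853
[-0.3943  0.2629  0.1887  1.4968 -0.0004  2.8676] [[-0.1201 -0.9928 -0.0003]
 [-0.9928  0.1201 -0.0003]
 [ 0.0004  0.0003 -1.    ]]
64.35900149937046 [[ 1.     -0.0006 -0.001  -0.0006]
 [ 0.0009  0.9472  0.3208 -0.0832]
 [ 0.0007 -0.3208  0.9472 -0.1212]
 [ 0.      0.      0.      1.    ]]
(0, 0) [[0.6941 0.0646 0.045 ]]
(639, 0) [[ 0.624  -0.5123  0.045 ]]
(0, 479) [[0.1292 0.2955 0.045 ]]
(639, 479) [[ 0.0196 -0.6047  0.045 ]]
relay_a 0.95 [ 0.5033 -0.2436  0.0003] [353. 161.]
relay_a 0.78 [ 0.5052 -0.1525  0.0013] [273. 170.]
relay_a 0.77 [ 0.6087 -0.1278  0.0038] [234.  74.]
relay_a 0.68 [ 0.5941 -0.2339  0.0006] [336.  76.]
socket0 0.91 [0.6153 0.05   0.0098] [65. 91.]
socket0 0.57 [0.5352 0.0624 0.0098] [ 78. 168.]
socket0 0.57 [0.5785 0.0558 0.01  ] [ 71. 127.]
socket0 0.55 [0.4978 0.0623 0.0079] [ 89. 200.]
```

```bash
python3 -m jog '[[1,[0.0,0.07,0.04],[0,0,85]],[1,[0.0,0.07,0.04],[0,0,85]],[1,[0.0,0.07,0.04],[0,0,85]],[1,[0.0,0.07,0.04],[0,0,85]],[1,[0.0,0.07,0.04],[0,0,85]],[1,[0.0,0.07,0.04],[0,0,85]],[1,[0.0,0.07,0.04],[0,0,85]],[1,[0.0,0.07,0.04],[0,0,85]],[1,[0.0,0.07,0.04],[0,0,85]],[1,[0.0,0.07,0.04],[0,0,85]],[1,[0.0,0.07,0.04],[0,0,85]],[1,[0.0,0.07,0.04],[0,0,85]]]' >/dev/null
python3 -m jog '[[1,[0.0,0.07,0],[0,0,85]],[1,[0.0,0.07,0],[0,0,85]],[1,[0.0,0.07,0],[0,0,85]],[1,[0.0,0.07,0],[0,0,85]],[1,[0.0,0.07,0],[0,0,85]],[1,[0.0,0.07,0],[0,0,85]],[1,[0.0,0.07,0],[0,0,85]],[1,[0.0,0.07,0],[0,0,85]],[1,[0.0,0.07,0],[0,0,85]],[1,[0.0,0.07,0],[0,0,85]],[1,[0.0,0.07,0],[0,0,85]],[1,[0.0,0.07,0],[0,0,85]]]' >/dev/null
python3 -m jog '[[1,[0,0,0],[0,0,10]],[1,[0,0,0],[0,0,10]],[1,[0,0,0],[0,0,10]]]'
cat > c.py <<'E'
from h import *
import sys
np.set_printoptions(precision=4,suppress=True)
s=env.state();print(s['joint_pos'])
p=pic('wrist',sys.argv[1])
ps=[p]+[pic(c) for c in ['scene','top']]
for p in ps:
  print('--')
  for n in ['relay_a','socket0','seam0','door_hinge','enclosure']:
    for d in spot_point(n,p)[:8]:
      if d['score']>.4: print(n,round(d['score'],2),np.array(d['centre']),proj(p,d['centre'])[0].round())
# relay yaws from masks in wrist
p=ps[0]
for m in masks_of('relay_a',p):
    if m['score']<.3: continue
    c=max(cv2.findContours(m['pixels'].astype(np.uint8),0,2)[0],key=cv2.contourArea)[:,0]
    w=ray(p,c,0.045)[:,:2]
    r=cv2.minAreaRect((w*1000).astype(np.float32))
    print('mask',round(m['score'],2),c.mean(0).round(),p['frame'][m['pixels']].mean(0).round(),r)
E
python3 c.py w2.png
```

```text
clock: 5.1
position: [0.4776, -0.0619, 0.3533]
tcp_rot: [-2.356, -2.078, 0.001]
force: [-0.9, -0.4, 0.3]
finger_gap: 0.0849
[-0.1289  0.1842  0.1906  1.5775 -0.0002 -0.0033]
--
relay_a 0.76 [ 0.5056 -0.1536 -0.001 ] [247. 210.]
relay_a 0.7 [ 0.5968 -0.2374 -0.0013] [199. 282.]
relay_a 0.58 [ 0.6071 -0.1255  0.0012] [281. 280.]
relay_a 0.57 [0.5786 0.0557 0.009 ] [415. 247.]
relay_a 0.56 [ 0.796  -0.2113  0.0024] [245. 398.]
relay_a 0.44 [ 0.635  -0.0159  0.0716] [370. 315.]
socket0 0.9 [0.6112 0.0486 0.0089] [411. 270.]
socket0 0.78 [0.5338 0.0607 0.0105] [418. 213.]
socket0 0.71 [0.4989 0.0631 0.0096] [418. 186.]
socket0 0.59 [0.5792 0.056  0.0113] [416. 248.]
seam0 0.95 [0.4748 0.0639 0.0675] [432. 174.]
seam0 0.91 [ 0.5234 -0.0021  0.0692] [374. 225.]
seam0 0.9 [ 0.6348 -0.0107  0.0703] [374. 314.]
seam0 0.82 [0.6471 0.0391 0.0692] [416. 318.]
seam0 0.8 [ 0.5792 -0.0021  0.0697] [378. 271.]
seam0 0.73 [0.4753 0.1178 0.0698] [483. 168.]
seam0 0.73 [0.4641 0.0067 0.0672] [378. 170.]
seam0 0.63 [0.6477 0.0946 0.0721] [463. 314.]
door_hinge 0.76 [0.566  0.118  0.0699] [482. 248.]
door
[... 1751 characters left out ...]
270. 261.]
mask 0.96 [173. 220.] [42. 43. 46.] ((498.2774353027344, -232.576171875), (32.857276916503906, 46.31540298461914), 34.83915328979492)
mask 0.95 [275. 287.] [39. 40. 45.] ((595.8030395507812, -125.9079818725586), (36.44796371459961, 45.424503326416016), 89.8592300415039)
mask 0.79 [245. 412.] [163.  91.  38.] ((781.7088623046875, -199.4327392578125), (31.77324867248535, 64.44802856445312), 65.18435668945312)
mask 0.59 [191. 293.] [38. 39. 43.] ((587.2220458984375, -229.43186950683594), (33.62494659423828, 50.910587310791016), 54.13127517700195)
mask 0.55 [246. 217.] [106.  24.  26.] ((502.2572326660156, -147.38511657714844), (37.614501953125, 37.41878890991211), 2.5409772396087646)
```

View pics/w2.png

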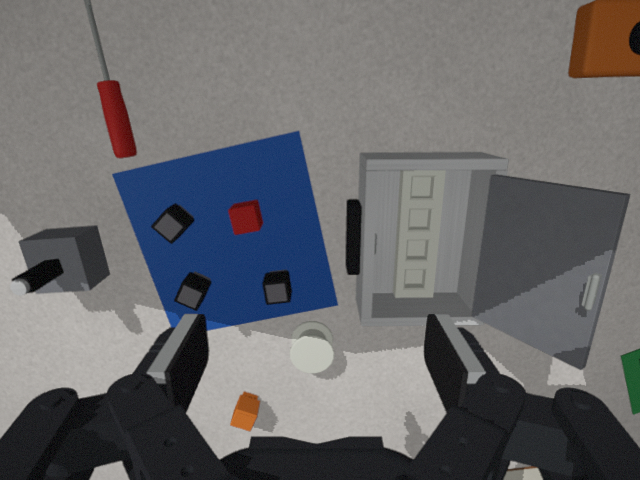

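Wrist picture: the black relays are at (172,223), (193,291) and (277,288), and these are the targets. The red one at (246,217) and the orange one at (245,411) are not meant, and their mask colours confirm it. The empty sockets run from (421,187) to (414,278). Next I'll fit the relay poses and the enclosure pose.

```bash
cat >> h.py <<'E'
from scipy.optimize import minimize, least_squares
def poly(p,x,y,yaw,z0=0.):
    c,s=np.cos(yaw),np.sin(yaw);P=[]
    for h,zs in ((.016,(.013,.045)),(.012,(0,.013))):
        for z in zs:
            for a,b in ((1,1),(1,-1),(-1,-1),(-1,1)): P.append((x+h*(c*a-s*b),y+h*(s*a+c*b),z0+z))
    return proj(p,P)
def render(p,v,S=4,z0=0.):
    im=np.zeros((480,640),np.uint8);q=poly(p,*v,z0)
    for k in (q[:8],q[8:]):
        cv2.fillConvexPoly(im,np.round(cv2.convexHull(k.astype(np.float32))[:,0]*16).astype(np.int32),255,cv2.LINE_AA,4)
    return im.astype(float)/255
def fit_relay(p,mask,xy,z0=0.):
    m=mask.astype(float);best=None
    def cost(v):
        r=render(p,v,z0=z0);return 1-np.minimum(r,m).sum()/np.maximum(r,m).sum()
    for y0 in np.radians([0,22,45,67]):
        o=minimize(cost,[*xy,y0],method='Nelder-Mead',options=dict(initial_simplex=[[*xy,y0],[xy[0]+.006,xy[1],y0],[xy[0],xy[1]+.006,y0],[*xy,y0+.3]],xatol=1e-4,fatol=1e-4))
        if best is None or o.fun<best.fun: best=o
    x,y,w=best.x;return x,y,(np.degrees(w)+45)%90-45,best.fun
def relays(p):
    for m in masks_of('relay_a',p):
        px=m['pixels']
        if m['score']<.3 or px.sum()<60: continue
        col=p['frame'][px].mean(0)
        if col[0]>1.6*col[2]: continue
        v,u=np.nonzero(px);xy=ray(p,[u.mean(),v.mean()],.03)[0,:2]
        print('relay',round(m['score'],2),(u.mean().round(),v.mean().round()),np.round(fit_relay(p,px,xy),4))
MODEL=np.array([(-60,0,9),(-20,0,9),(20,0,9),(60,0,9),(-86,50,70),(-86,-5,70),(-86,-61,70),(-29,-61,70),(29,-61,70),(86,-61,70),(86,-5,70),(86,50,70),(0,63,70)])/1000
def fit_enc(ps,v=(.558,.060,-.12)):
    D=[];G=[]
    for p in ps:
        for n,g in (('socket0',range(4)),('seam0',range(4,12)),('door_hinge',[12])):
            for d in spot_point(n,p):
                if d['score']>.4: D.append(d['centre']);G.append(list(g))
    D=np.array(D)
    def f(v,full=False):
        c,s=np.cos(v[2]),np.sin(v[2]);W=MODEL[:,:2]@np.array([[c,s],[-s,c]])+v[:2]
        r=[];
        for d,g in zip(D,G):
            e=W[g]-d[:2];i=np.argmin((e**2).sum(1));r.append(e[i])
        return np.ravel(r)
    o=least_squares(f,v,loss='soft_l1',f_scale=.004);r=f(o.x).reshape(-1,2)
    ok=(np.abs(r)<.02).all(1);return o.x,np.degrees(o.x[2]),ok.sum(),r[ok].std(0)
E
cat > d.py <<'E'
from h import *
np.set_printoptions(precision=4,suppress=True)
ps=[pic(c) for c in ['wrist','scene','top']]
for p in ps: print('enc',fit_enc([p]));
print('all',fit_enc(ps))
for p in ps: relays(p); print()
E
python3 d.py
```

```text
enc (array([ 0.558 ,  0.0562, -0.1245]), np.float64(-7.135879477496882), np.int64(12), array([0.0019, 0.0021]))
enc (array([ 0.5571,  0.0576, -0.1114]), np.float64(-6.380988351830677), np.int64(12), array([0.002, 0.002]))
enc (array([ 0.5575,  0.0565, -0.1412]), np.float64(-8.090247916268378), np.int64(8), array([0.0012, 0.0017]))
all (array([ 0.5576,  0.0567, -0.1239]), np.float64(-7.098836527479469), np.int64(32), array([0.0018, 0.0022]))
relay 0.94 (np.float64(171.0), np.float64(221.0)) [ 0.502  -0.2394 34.0309  0.0868]
relay 0.73 (np.float64(192.0), np.float64(289.0)) [  0.5942  -0.2354 -38.1435   0.1105]
relay 0.64 (np.float64(275.0), np.float64(286.0)) [ 0.6034 -0.1278 -5.2185  0.1192]

relay 0.65 (np.float64(208.0), np.float64(294.0)) [ 0.5025 -0.2363 42.7596  0.1381]
relay 0.64 (np.float64(289.0), np.float64(286.0)) [  0.6033  -0.1281 -11.7711   0.1754]
relay 0.61 (np.float64(244.0), np.float64(323.0)) [  0.5944  -0.2358 -33.5442   0.1174]

relay 0.7 (np.float64(408.0), np.float64(285.0)) [ 0.4997 -0.2395 38.9372  0.0949]
relay 0.53 (np.float64(407.0), np.float64(242.0)) [  0.5932  -0.2376 -39.8321   0.2157]
```

```bash
python3 -m jog '[[1,[0.125,-0.067,-0.203],[0,0,0.8]],[1,[0.125,-0.067,-0.203],[0,0,0.8]],[1,[0.125,-0.067,-0.203],[0,0,0.8]],[1,[0.125,-0.067,-0.203],[0,0,0.8]],[1,[0.125,-0.067,-0.203],[0,0,0.8]],[1,[0.125,-0.067,-0.203],[0,0,0.8]],[1,[0.125,-0.067,-0.203],[0,0,0.8]],[1,[0.125,-0.067,-0.203],[0,0,0.8]],[1,[0.125,-0.067,-0.203],[0,0,0.8]]]'
cat > e.py <<'E'
from h import *
import sys
np.set_printoptions(precision=4,suppress=True)
p=pic('wrist',sys.argv[1]); relays(p); print(p['st']['position'],p['st']['joint_pos'])
E
python3 e.py w3.png
```

```text
clock: 8.0
position: [0.6033, -0.1274, 0.1507]
tcp_rot: [-2.339, -2.096, 0.0]
force: [0.9, -0.7, -0.1]
finger_gap: 0.0856
relay 0.92 (np.float64(314.0), np.float64(240.0)) [ 0.6032 -0.1275  1.072   0.1039]
relay 0.78 (np.float64(109.0), np.float64(100.0)) [ 0.5027 -0.2388 36.8171  0.0835]
relay 0.57 (np.float64(152.0), np.float64(244.0)) [  0.5949  -0.2365 -37.9185   0.0727]
[ 0.6033 -0.1274  0.1507] [-0.2082  0.5281  0.1606  1.2036  0.0002 -0.0987]
```

View pics/w3.png

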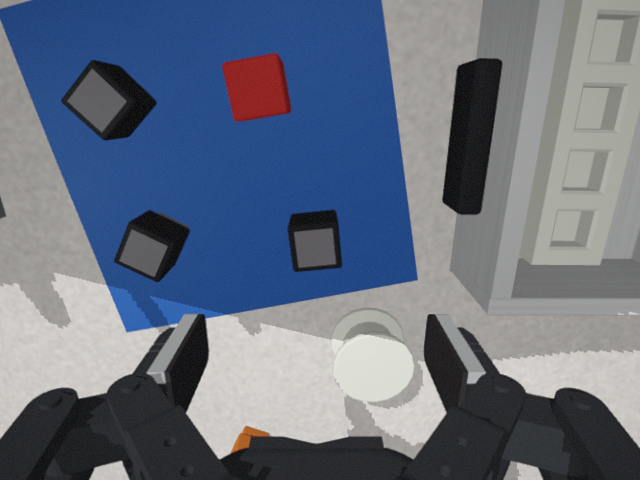

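Close crop (w3): the first target is the black relay at (315,240), which is neither red nor orange. It is well clear of the reel at (372,365). Now I'll grasp it.

```bash
python3 -m jog '[[1,[0,0,-0.04],[0,0,6.5]],[1,[0,0,-0.08],[0,0,6.5]],[1,[0,0,-0.108],[0,0,6.5]],[1,[0,0,-0.108],[0,0,6.5]],[1,[0,0,-0.108],[0,0,6.5]],[-1,[0,0,-0.108],[0,0,6.5]],[-1,[0,0,-0.108],[0,0,6.5]],[-1,[0,0,-0.108],[0,0,6.5]],[-1,[0,0,-0.108],[0,0,6.5]],[-1,[0,0,-0.108],[0,0,6.5]],[-1,[0,0,-0.108],[0,0,6.5]],[-1,[0,0,-0.108],[0,0,6.5]]]'
python3 -m jog '[[-1,[0,0,0],[0,0,0]],[-1,[0,0,0],[0,0,0]],[-1,[0,0,0],[0,0,0]],[-1,[0,0,0.04],[0,0,0]],[-1,[0,0,0.08],[0,0,-7.3]],[-1,[0,0,0.11],[0,0,-7.3]],[-1,[0,0,0.11],[0,0,-7.3]],[-1,[0,0,0.11],[0,0,-7.3]]]'
python3 - <<'E'
from h import *
p=pic('wrist'); relays(p);print(p['st']['position'],np.degrees(np.arctan2(*R.from_rotvec(p['st']['tcp_rot']).as_matrix()[1::-1,0])))
print(fit_enc([p]))
for m in masks_of('relay_a',p):
    v,u=np.nonzero(m['pixels'])
    if m['score']>.3 and abs(u.mean()-320)<40: print(u.mean(),v.mean(),fit_relay(p,m['pixels'],p['st']['position'][:2],.108))
cv2.imwrite('pics/w4.png',p['frame'][:,:,::-1])
E
```

```text
clock: 9.1
position: [0.6048, -0.1279, 0.0443]
tcp_rot: [2.215, 2.224, 0.003]
force: [-1.1, -0.9, 5.5]
finger_gap: 0.0307
clock: 9.77
position: [0.6052, -0.1279, 0.1555]
tcp_rot: [2.35, 2.077, 0.006]
force: [-0.4, 0.5, 0.6]
finger_gap: 0.0308
relay 0.71 (np.float64(111.0), np.float64(99.0)) [ 0.5032 -0.2391 36.7818  0.1015]
relay 0.65 (np.float64(315.0), np.float64(323.0)) [ 0.6831 -0.1365 38.3188  0.6457]
relay 0.62 (np.float64(155.0), np.float64(240.0)) [  0.5953  -0.2368 -39.9772   0.0934]
[ 0.60518603 -0.12794445  0.15553305] 82.9338084359675
(array([ 0.55611761,  0.05661776, -0.11108542]), np.float64(-6.364725566729165), np.int64(7), array([0.00164658, 0.00253735]))
315.4487378210806 323.18246235606733 (np.float64(0.6061125425002643), np.float64(-0.12760392721824365), np.float64(-7.7107850334835035), np.float64(0.03848325658205243))
```

```bash
python3 -m jog '[[-1,[0.011,0.177,0.03],[0,0,0]],[-1,[0.011,0.177,0.03],[0,0,0]],[-1,[0.011,0.177,0.03],[0,0,0]],[-1,[0.011,0.177,0.03],[0,0,0]],[-1,[0.011,0.177,0.03],[0,0,0]],[-1,[0.011,0.177,0.03],[0,0,0]],[-1,[0.011,0.177,0.03],[0,0,0]],[-1,[0.011,0.177,0.03],[0,0,0]],[-1,[0.011,0.177,0.03],[0,0,0]]]'
cat > f.py <<'E'
from h import *
import sys
np.set_printoptions(precision=4,suppress=True)
p=pic('wrist',sys.argv[1]);print(p['st']['position'],np.degrees(np.arctan2(*R.from_rotvec(p['st']['tcp_rot']).as_matrix()[1::-1,0])))
print(fit_enc([p]))
for d in spot_point('socket0',p): print(round(d['score'],2),np.array(d['centre']),proj(p,d['centre'])[0].round())
for m in masks_of('relay_a',p):
    v,u=np.nonzero(m['pixels'])
    if m['score']>.3 and abs(u.mean()-320)<40 and v.mean()>300: print('held',u.mean(),v.mean(),fit_relay(p,m['pixels'],p['st']['position'][:2],p['st']['position'][2]-.0445))
E
python3 f.py w5.png
```

```text
clock: 10.82
position: [0.6139, 0.0478, 0.1815]
tcp_rot: [-2.356, -2.077, 0.002]
force: [0.0, 0.4, 0.5]
finger_gap: 0.0309
[0.6139 0.0478 0.1815] 82.80645479311649
(array([ 0.5583,  0.0573, -0.1216]), np.float64(-6.965889770636164), np.int64(9), array([0.0014, 0.0017]))
0.91 [0.498  0.0643 0.0048] [317.  60.]
0.74 [0.5776 0.056  0.0106] [320. 173.]
0.71 [0.615  0.0487 0.009 ] [316. 220.]
0.71 [0.5632 0.1206 0.0701] [425. 151.]
0.67 [0.5363 0.0563 0.0103] [313. 117.]
held 315.5896340127109 323.12097304404995 (np.float64(0.6134841493509339), np.float64(0.04846409215586485), np.float64(-8.146124436932318), np.float64(0.066504708903251))
```

View pics/w5.png

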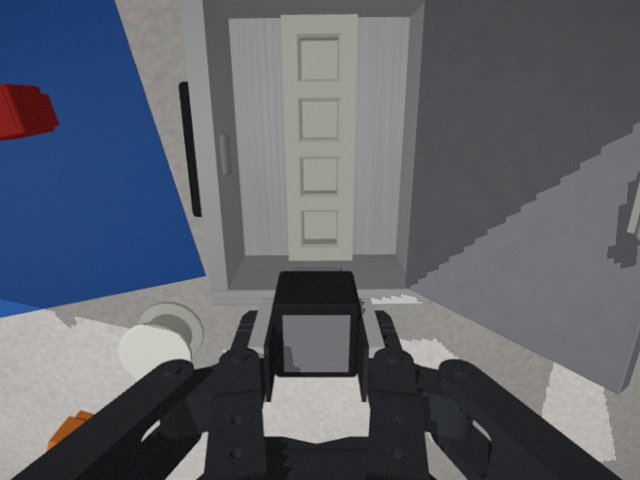

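```bash
cat > g.py <<'E'
from h import *
import pickle
np.set_printoptions(precision=4,suppress=True)
p=pic('wrist');g=cv2.cvtColor(p['frame'],cv2.COLOR_RGB2GRAY)
sq=[(298,34,341,83),(298,98,341,140),(300,157,340,195),(301,210,340,243)]
obs=[];
for a,b,c,d in sq: obs+=[(a,b),(c,b),(c,d),(a,d)]
obs=cv2.cornerSubPix(g,np.array(obs,np.float32).reshape(-1,1,2),(4,4),(-1,-1),(3,50,.01))[:,0]
def W(v):
    c,s=np.cos(v[2]),np.sin(v[2]);P=[]
    for k in range(4):
        for a,b in ((-1,-1),(-1,1),(1,1),(1,-1)):
            x,y=-.06+.04*k+a*.0149,b*.0149;P.append((v[0]+c*x-s*y,v[1]+s*x+c*y,.022))
    return np.array(P)
o=least_squares(lambda v:(proj(p,W(v))-obs).ravel(),[.558,.057,-.12],loss='soft_l1')
print(o.x,np.degrees(o.x[2]));print((proj(p,W(o.x))-obs).round(1).tolist())
E
python3 g.py
```

```text
[ 0.5586  0.0587 -0.1173] -6.722031687841303
[[0.6, -0.4], [-0.2, -1.6], [-0.7, -2.4], [-0.2, 0.9], [0.4, -0.5], [1.5, -0.2], [-1.3, 0.5], [-0.2, 2.1], [-0.6, -0.6], [2.7, -0.4], [-0.9, 0.3], [0.5, 2.1], [-0.7, -0.3], [2.6, -0.7], [-1.5, 2.6], [0.5, 1.6]]
```

```bash
python3 -m jog '[[-1,[0.0035,0.002,-0.03],[0,0,0.3]],[-1,[0.0035,0.002,-0.06],[0,0,0.3]],[-1,[0.0035,0.002,-0.09],[0,0,0.3]],[-1,[0.0035,0.002,-0.11],[0,0,0.3]],[-1,[0.0035,0.002,-0.11],[0,0,0.3]],[-1,[0.0035,0.002,-0.11],[0,0,0.3]],[-1,[0.0035,0.002,-0.11],[0,0,0.3]]]'
python3 -m jog '[[-1,[0,0,-0.003],[0,0,0]],[-1,[0,0,-0.006],[0,0,0]],[-1,[0,0,-0.009],[0,0,0]],[-1,[0,0,-0.009],[0,0,0]],[-1,[0,0,-0.009],[0,0,0]]]'
```

```text
clock: 11.75
position: [0.6186, 0.0515, 0.0737]
tcp_rot: [2.348, 2.086, 0.002]
force: [0.3, 0.7, -0.5]
finger_gap: 0.0309
clock: 12.17
position: [0.6184, 0.0513, 0.0636]
tcp_rot: [2.348, 2.085, 0.001]
force: [1.7, -0.7, -1.2]
finger_gap: 0.0306
```

```bash
python3 -m jog '[[-1,[0,0,-0.003],[0,0,0]],[-1,[0,0,-0.005],[0,0,0]],[-1,[0,0,-0.005],[0,0,0]]]'; python3 -m jog '[[-1,[0,0,-0.003],[0,0,0]],[-1,[0,0,-0.006],[0,0,0]],[-1,[0,0,-0.006],[0,0,0]],[-1,[0,0,-0.006],[0,0,0]]]'
```

```text
clock: 12.42
position: [0.6184, 0.0513, 0.0582]
tcp_rot: [2.348, 2.085, 0.001]
force: [3.4, -0.9, -1.5]
finger_gap: 0.0307
clock: 12.75
position: [0.6185, 0.0513, 0.0533]
tcp_rot: [2.348, 2.085, 0.002]
force: [1.1, -1.3, 6.3]
finger_gap: 0.0309
```

```bash
python3 -m jog '[[-1,[0,0,-0.001],[0,0,0]],[-1,[0,0,-0.001],[0,0,0]],[0.2,[0,0,-0.001],[0,0,0]],[0.2,[0,0,0],[0,0,0]],[0.2,[0,0,0],[0,0,0]],[0.2,[0,0,0.02],[0,0,0]],[0.2,[0,0,0.06],[0,0,0]],[0.2,[0,0,0.1],[0,0,0]],[0.2,[0,0,0.1],[0,0,0]],[0.2,[0,0,0.1],[0,0,0]]]'
python3 -m jog '[[1,[-0.0235,-0.288,0],[0,0,-31]],[1,[-0.0235,-0.288,0],[0,0,-31]],[1,[-0.0235,-0.288,0],[0,0,-31]],[1,[-0.0235,-0.288,0],[0,0,-31]],[1,[-0.0235,-0.288,0],[0,0,-31]],[1,[-0.0235,-0.288,0],[0,0,-31]],[1,[-0.0235,-0.288,0],[0,0,-31]],[1,[-0.0235,-0.288,0],[0,0,-31]],[1,[-0.0235,-0.288,0],[0,0,-31]],[1,[-0.0235,-0.288,0],[0,0,-31]]]'
python3 e.py w6.png; python3 - <<'E'
from h import *
p=pic('scene','s6.png');relays(p);p=pic('top','t6.png');relays(p)
E
```

```text
clock: 13.58
position: [0.6197, 0.052, 0.1552]
tcp_rot: [2.346, 2.085, 0.008]
force: [-0.9, 0.0, -1.5]
finger_gap: 0.0513
clock: 14.42
position: [0.5932, -0.236, 0.1502]
tcp_rot: [-2.818, -1.38, 0.003]
force: [-1.3, -0.6, 0.1]
finger_gap: 0.0855
relay 0.78 (np.float64(217.0), np.float64(134.0)) [ 0.5024 -0.2388 41.4596  0.0958]
relay 0.64 (np.float64(315.0), np.float64(244.0)) [  0.5945  -0.2366 -35.1669   0.0808]
[ 0.5932 -0.236   0.1502] [-0.379   0.5741  0.2373  1.2379  0.0008  0.281 ]
relay 0.91 (np.float64(208.0), np.float64(297.0)) [  0.5037  -0.2388 -44.8138   0.3469]
relay 0.73 (np.float64(244.0), np.float64(322.0)) [  0.594   -0.2356 -34.8125   0.1898]
relay 0.61 (np.float64(355.0), np.float64(228.0)) [ 0.6106  0.0631 14.469   0.3201]
relay 0.68 (np.float64(275.0), np.float64(230.0)) [0.6171 0.0532 5.6661 0.2102]
```

View pics/s6.png

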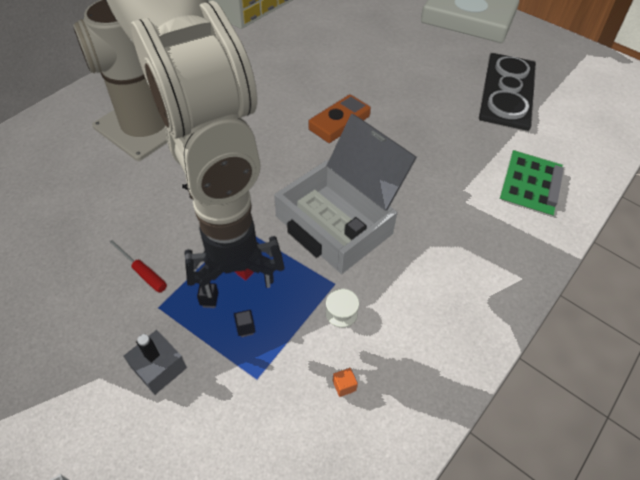

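Scene picture: the first relay sits home in the far socket at (355,228). The two others are still at (208,295) and (244,322).

```bash
python3 -m jog '[[1,[0.001,0,-0.04],[0,0,1]],[1,[0.001,0,-0.08],[0,0,1]],[1,[0.001,0,-0.107],[0,0,1]],[1,[0.001,0,-0.107],[0,0,1]],[1,[0.001,0,-0.107],[0,0,1]],[-1,[0.001,0,-0.107],[0,0,1]],[-1,[0.001,0,-0.107],[0,0,1]],[-1,[0.001,0,-0.107],[0,0,1]],[-1,[0.001,0,-0.107],[0,0,1]],[-1,[0.001,0,-0.107],[0,0,1]],[-1,[0.001,0,-0.107],[0,0,1]],[-1,[0.001,0,-0.107],[0,0,1]]]'
python3 -m jog '[[-1,[0,0,0],[0,0,0]],[-1,[0,0,0],[0,0,0]],[-1,[0,0,0],[0,0,0]],[-1,[0,0,0.04],[0,0,0]],[-1,[0,0,0.08],[0,0,0]],[-1,[0,0,0.12],[0,0,0]],[-1,[0,0,0.135],[0,0,0]],[-1,[0,0,0.135],[0,0,0]]]'
python3 -m jog '[[-1,[-0.016,0.291,0],[0,0,30]],[-1,[-0.016,0.291,0],[0,0,30]],[-1,[-0.016,0.291,0],[0,0,30]],[-1,[-0.016,0.291,0],[0,0,30]],[-1,[-0.016,0.291,0],[0,0,30]],[-1,[-0.016,0.291,0],[0,0,30]],[-1,[-0.016,0.291,0],[0,0,30]],[-1,[-0.016,0.291,0],[0,0,30]],[-1,[-0.016,0.291,0],[0,0,30]],[-1,[-0.016,0.291,0],[0,0,30]]]'
python3 f.py w7.png
```

```text
clock: 15.72
position: [0.5964, -0.2371, 0.0474]
tcp_rot: [2.807, 1.406, 0.003]
force: [-1.0, -0.4, 6.4]
finger_gap: 0.0308
clock: 16.38
position: [0.5983, -0.2378, 0.1872]
tcp_rot: [2.801, 1.403, 0.012]
force: [0.8, -0.3, -0.8]
finger_gap: 0.0307
clock: 17.22
position: [0.5788, 0.0545, 0.1795]
tcp_rot: [-2.347, -2.087, 0.002]
force: [-1.2, 0.0, -0.2]
finger_gap: 0.0307
[0.5788 0.0545 0.1795] 83.27840308160494
(array([ 0.5571,  0.0565, -0.1269]), np.float64(-7.270556919969731), np.int64(11), array([0.0019, 0.0018]))
0.89 [0.4991 0.0651 0.0065] [317. 113.]
0.81 [0.614  0.0506 0.0125] [315. 263.]
0.76 [0.5797 0.0544 0.0092] [315. 221.]
0.6 [0.5349 0.059  0.0113] [314. 164.]
held 315.03867591855305 319.2534410192242 (np.float64(0.5763433284564357), np.float64(0.055146700937120804), np.float64(-5.552517163905108), np.float64(0.10270173555197704))
```

```bash
python3 -m jog '[[-1,[0.001,0.001,-0.03],[0,0,0]],[-1,[0.001,0.001,-0.06],[0,0,0]],[-1,[0.001,0.001,-0.09],[0,0,0]],[-1,[0.001,0.001,-0.105],[0,0,0]],[-1,[0.001,0.001,-0.105],[0,0,0]],[-1,[0.001,0.001,-0.105],[0,0,0]],[-1,[0.001,0.001,-0.105],[0,0,0]]]'
```

```text
clock: 18.1
position: [0.5815, 0.0551, 0.0767]
tcp_rot: [2.349, 2.085, 0.003]
force: [0.3, 0.4, -0.1]
finger_gap: 0.0311
```

```bash
python3 -m jog '[[-1,[-0.0005,0.001,-0.004],[0,0,0]],[-1,[-0.0005,0.001,-0.008],[0,0,0]],[-1,[-0.0005,0.001,-0.012],[0,0,0]],[-1,[-0.0005,0.001,-0.012],[0,0,0]]]';  python3 -m jog '[[-1,[0,0,-0.003],[0,0,0]],[-1,[0,0,-0.004],[0,0,0]],[-1,[0,0,-0.004],[0,0,0]]]'
```

```text
clock: 18.43
position: [0.5816, 0.0566, 0.0685]
tcp_rot: [2.346, 2.084, 0.007]
force: [-7.1, -0.6, 22.2]
finger_gap: 0.0305
clock: 18.68
position: [0.5818, 0.0565, 0.0682]
tcp_rot: [2.345, 2.083, 0.01]
force: [-14.3, -2.3, 41.8]
finger_gap: 0.0309
```

```bash
python3 -m jog '[[-1,[0,0,0.006],[0,0,0]],[-1,[-0.002,0,0.006],[0,0,0]],[-1,[-0.002,0,0.006],[0,0,0]]]';  python3 -m jog '[[-1,[0,0,-0.003],[0,0,0]],[-1,[0,0,-0.006],[0,0,0]],[-1,[0,0,-0.006],[0,0,0]]]'
```

```text
clock: 18.93
position: [0.5785, 0.0566, 0.0663]
tcp_rot: [2.348, 2.085, 0.003]
force: [2.8, -0.4, 0.4]
finger_gap: 0.0307
clock: 19.18
position: [0.5785, 0.0564, 0.0581]
tcp_rot: [2.349, 2.086, 0.001]
force: [3.6, -0.4, -1.8]
finger_gap: 0.0309
```

```bash
python3 -m jog '[[-1,[0,0,-0.002],[0,0,0]],[-1,[0,0,-0.003],[0,0,0]],[-1,[0,0,-0.003],[0,0,0]]]';  python3 -m jog '[[-1,[0,0,-0.002],[0,0,0]],[-1,[0,0,-0.003],[0,0,0]],[-1,[0,0,-0.003],[0,0,0]]]'
```

```text
clock: 19.43
position: [0.5786, 0.0564, 0.0565]
tcp_rot: [2.348, 2.086, 0.001]
force: [2.0, -0.6, 3.1]
finger_gap: 0.0307
clock: 19.68
position: [0.5787, 0.0564, 0.0563]
tcp_rot: [2.348, 2.085, 0.003]
force: [-2.5, -2.4, 19.2]
finger_gap: 0.0311
```

```bash
python3 -m jog '[[0.2,[0,0,0.003],[0,0,0]],[0.2,[0,0,0.003],[0,0,0]],[0.2,[0,0,0.003],[0,0,0]],[0.2,[0,0,0.02],[0,0,0]],[0.2,[0,0,0.06],[0,0,0]],[0.2,[0,0,0.1],[0,0,0]],[0.2,[0,0,0.1],[0,0,0]],[0.2,[0,0,0.1],[0,0,0]]]'
python3 -m jog '[[1,[-0.077,-0.295,0],[0,0,-45]],[1,[-0.077,-0.295,0],[0,0,-45]],[1,[-0.077,-0.295,0],[0,0,-45]],[1,[-0.077,-0.295,0],[0,0,-45]],[1,[-0.077,-0.295,0],[0,0,-45]],[1,[-0.077,-0.295,0],[0,0,-45]],[1,[-0.077,-0.295,0],[0,0,-45]],[1,[-0.077,-0.295,0],[0,0,-45]],[1,[-0.077,-0.295,0],[0,0,-45]],[1,[-0.077,-0.295,0],[0,0,-45]],[1,[-0.077,-0.295,0],[0,0,-45]]]'
python3 e.py w8.png; python3 - <<'E'
from h import *
p=pic('scene','s8.png');relays(p);p=pic('top','t8.png');relays(p)
E
```

```text
clock: 20.35
position: [0.5793, 0.0567, 0.1554]
tcp_rot: [2.347, 2.085, 0.006]
force: [0.0, 0.4, -1.0]
finger_gap: 0.0512
clock: 21.27
position: [0.5003, -0.2372, 0.1519]
tcp_rot: [-2.965, -1.029, 0.003]
force: [0.1, -0.0, -0.2]
finger_gap: 0.0855
relay 0.64 (np.float64(315.0), np.float64(246.0)) [ 0.5023 -0.2402 36.5864  0.105 ]
[ 0.5003 -0.2372  0.1519] [-0.4431  0.4104 -0.0263  1.1373  0.0007  0.4594]
relay 0.93 (np.float64(340.0), np.float64(217.0)) [0.5717 0.064  7.9109 0.2024]
relay 0.87 (np.float64(354.0), np.float64(228.0)) [ 0.6087  0.0628 15.8869  0.3242]
relay 0.79 (np.float64(207.0), np.float64(294.0)) [  0.5013  -0.2381 -41.3199   0.157 ]
relay 0.73 (np.float64(275.0), np.float64(230.0)) [0.6178 0.0528 1.1187 0.1462]
relay 0.57 (np.float64(272.0), np.float64(247.0)) [ 0.578   0.0578 -5.4579  0.1711]
relay 0.49 (np.float64(256.0), np.float64(253.0)) [  0.5606   0.1139 -11.0096   0.966 ]
```

```bash
python3 -m jog '[[1,[0.001,-0.002,-0.04],[0,0,-1]],[1,[0.001,-0.002,-0.08],[0,0,-1]],[1,[0.001,-0.002,-0.107],[0,0,-1]],[1,[0.001,-0.002,-0.107],[0,0,-1]],[1,[0.001,-0.002,-0.107],[0,0,-1]],[-1,[0.001,-0.002,-0.107],[0,0,-1]],[-1,[0.001,-0.002,-0.107],[0,0,-1]],[-1,[0.001,-0.002,-0.107],[0,0,-1]],[-1,[0.001,-0.002,-0.107],[0,0,-1]],[-1,[0.001,-0.002,-0.107],[0,0,-1]],[-1,[0.001,-0.002,-0.107],[0,0,-1]],[-1,[0.001,-0.002,-0.107],[0,0,-1]]]'
python3 -m jog '[[-1,[0,0,0],[0,0,0]],[-1,[0,0,0],[0,0,0]],[-1,[0,0,0],[0,0,0]],[-1,[0,0,0.04],[0,0,0]],[-1,[0,0,0.08],[0,0,0]],[-1,[0,0,0.12],[0,0,0]],[-1,[0,0,0.135],[0,0,0]],[-1,[0,0,0.135],[0,0,0]]]'
python3 -m jog '[[-1,[0.037,0.3,0],[0,0,45.5]],[-1,[0.037,0.3,0],[0,0,45.5]],[-1,[0.037,0.3,0],[0,0,45.5]],[-1,[0.037,0.3,0],[0,0,45.5]],[-1,[0.037,0.3,0],[0,0,45.5]],[-1,[0.037,0.3,0],[0,0,45.5]],[-1,[0.037,0.3,0],[0,0,45.5]],[-1,[0.037,0.3,0],[0,0,45.5]],[-1,[0.037,0.3,0],[0,0,45.5]],[-1,[0.037,0.3,0],[0,0,45.5]],[-1,[0.037,0.3,0],[0,0,45.5]]]'
python3 f.py w9.png
```

```text
clock: 22.57
position: [0.503, -0.2412, 0.0481]
tcp_rot: [2.975, 1.002, 0.004]
force: [-0.6, -0.4, 5.7]
finger_gap: 0.0307
clock: 23.23
position: [0.5047, -0.242, 0.1873]
tcp_rot: [2.97, 1.0, 0.013]
force: [0.7, -0.6, -0.3]
finger_gap: 0.0305
clock: 24.15
position: [0.5382, 0.0584, 0.1805]
tcp_rot: [-2.359, -2.074, 0.003]
force: [0.7, -1.2, -0.8]
finger_gap: 0.031
[0.5382 0.0584 0.1805] 82.65769163842025
(array([ 0.5586,  0.0574, -0.108 ]), np.float64(-6.186806671111294), np.int64(9), array([0.0018, 0.0023]))
0.9 [0.5773 0.0538 0.0084] [316. 265.]
0.84 [0.4997 0.0674 0.006 ] [320. 169.]
held 315.28583225197593 319.564232629468 (np.float64(0.5365451558367813), np.float64(0.05944513230093555), np.float64(-5.208206421586212), np.float64(0.1338798317792359))
```

```bash
python3 -m jog '[[-1,[-0.0015,0.0025,-0.03],[0,0,0.3]],[-1,[-0.0015,0.0025,-0.06],[0,0,0.3]],[-1,[-0.0015,0.0025,-0.09],[0,0,0.3]],[-1,[-0.0015,0.0025,-0.106],[0,0,0.3]],[-1,[-0.0015,0.0025,-0.106],[0,0,0.3]],[-1,[-0.0015,0.0025,-0.106],[0,0,0.3]],[-1,[-0.0015,0.0025,-0.106],[0,0,0.3]]]'
```

```text
clock: 25.03
position: [0.5382, 0.0618, 0.0765]
tcp_rot: [2.352, 2.081, 0.002]
force: [0.5, -0.7, 0.3]
finger_gap: 0.0305
```

```bash
python3 -m jog '[[-1,[0.0002,0,-0.004],[0,0,0]],[-1,[0.0002,0,-0.008],[0,0,0]],[-1,[0.0002,0,-0.012],[0,0,0]],[-1,[0.0002,0,-0.012],[0,0,0]]]'; python3 -m jog '[[-1,[0,0,-0.003],[0,0,0]],[-1,[0,0,-0.003],[0,0,0]]]'
```

```text
clock: 25.37
position: [0.5411, 0.0636, 0.0694]
tcp_rot: [2.35, 2.081, 0.016]
force: [-6.4, 2.3, 28.2]
finger_gap: 0.0302
clock: 25.53
position: [0.5415, 0.0637, 0.0692]
tcp_rot: [2.349, 2.08, 0.019]
force: [-11.0, 0.3, 42.9]
finger_gap: 0.0309
```

```bash
python3 -m jog '[[-1,[0,0,0.006],[0,0,0]],[-1,[-0.0018,0,0.006],[0,0,0]],[-1,[-0.0018,0,0.006],[0,0,0]]]';  python3 -m jog '[[-1,[0,0,-0.003],[0,0,0]],[-1,[0,0,-0.006],[0,0,0]],[-1,[0,0,-0.006],[0,0,0]]]'
```

```text
clock: 25.78
position: [0.5383, 0.0623, 0.0695]
tcp_rot: [2.349, 2.08, 0.009]
force: [-1.7, 0.3, 15.6]
finger_gap: 0.031
clock: 26.03
position: [0.5398, 0.0624, 0.0686]
tcp_rot: [2.348, 2.078, 0.016]
force: [-10.0, -1.5, 47.2]
finger_gap: 0.031
```

```bash
python3 -m jog '[[-1,[0,0,0.015],[0,0,0]],[-1,[0,0,0.015],[0,0,0]],[-1,[0,0,0.015],[0,0,0]],[-1,[0,0,0.015],[0,0,0]]]'; python3 f.py w10.png; python3 - <<'E'
import cv2
a=cv2.imread('pics/w10.png')
cv2.imwrite('pics/w10c.png',cv2.resize(a[90:400,180:460],None,fx=2,fy=1.9,interpolation=cv2.INTER_CUBIC))
E
```

```text
clock: 26.37
position: [0.535, 0.0619, 0.0742]
tcp_rot: [-2.352, -2.082, 0.002]
force: [-0.5, 0.3, -1.7]
finger_gap: 0.0309
[0.535  0.0619 0.0742] 83.0251288695199
(array([ 0.5583,  0.0586, -0.0996]), np.float64(-5.705405093079887), np.int64(5), array([0.0019, 0.0016]))
0.83 [0.4988 0.064  0.0064] [310. 206.]
0.38 [0.5333 0.0584 0.0257] [307. 285.]
held 315.1106290672451 432.7255965292842 (np.float64(0.5349786950026226), np.float64(0.06186324900898471), np.float64(0.0), np.float64(1.0))
held 315.41497714754485 318.98535099027305 (np.float64(0.5320767101189678), np.float64(0.0630111769887745), np.float64(-2.0566786857805255), np.float64(0.12847465882254927))
held 314.68360022087245 398.8691330756488 (np.float64(0.5936158796535075), np.float64(0.0547194836510162), np.float64(-5.939633641176613), np.float64(0.5778211413115643))
```

View pics/w10c.png

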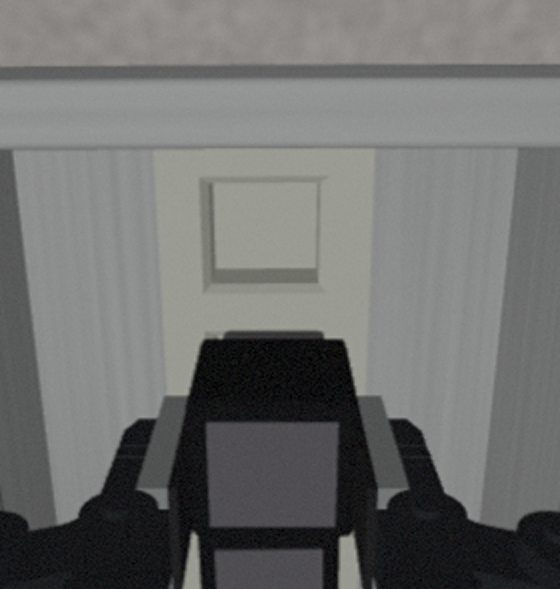

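```bash
cat > k.py <<'E'
from h import *
np.set_printoptions(precision=4,suppress=True)
p=pic('wrist');f=lambda c:np.array(c)/[2,1.9]+[180,90]
m=ray(p,f([(203,178),(326,178),(328,291),(204,291)]),.022);print(m);s0=m.mean(0)
print('plug',ray(p,f([(225,331),(322,331)]),.026),'at z',p['st']['position'])
print('housing top -x edge',ray(p,f([(190,421),(355,421)]),.026+.045), 'bottom',ray(p,f([(204,340),(344,340)]),.026+.013))
for y in (-6.5,-7.2):
    e=np.array([np.cos(np.radians(y)),np.sin(np.radians(y)),0]);s1=s0+.04*e;print('s0',s0,'s1',s1,'plug edge mid should be',s1-.012*e)
E
python3 k.py
```

```text
[[0.4833 0.0531 0.022 ]
 [0.4867 0.0811 0.022 ]
 [0.5155 0.0787 0.022 ]
 [0.5119 0.049  0.022 ]]
plug [[0.5217 0.0529 0.026 ]
 [0.5246 0.076  0.026 ]] at z [0.5352 0.0619 0.0743]
housing top -x edge [[0.5216 0.0491 0.071 ]
 [0.5253 0.0793 0.071 ]] bottom [[0.5182 0.0495 0.039 ]
 [0.522  0.0804 0.039 ]]
s0 [0.4993 0.0655 0.022 ] s1 [0.5391 0.0609 0.022 ] plug edge mid should be [0.5272 0.0623 0.022 ]
s0 [0.4993 0.0655 0.022 ] s1 [0.539  0.0605 0.022 ] plug edge mid should be [0.5271 0.062  0.022 ]
```

```bash
python3 -m jog '[[-1,[0.004,-0.002,0],[0,0,0]],[-1,[0.004,-0.002,0],[0,0,0]],[-1,[0.004,-0.002,-0.003],[0,0,0]],[-1,[0.004,-0.002,-0.006],[0,0,0]],[-1,[0.004,-0.002,-0.006],[0,0,0]]]'; python3 -m jog '[[-1,[0,0,-0.002],[0,0,0]],[-1,[0,0,-0.003],[0,0,0]],[-1,[0,0,-0.003],[0,0,0]]]'
```

```text
clock: 27.13
position: [0.5393, 0.0599, 0.0686]
tcp_rot: [-2.352, -2.082, 0.001]
force: [0.3, -0.3, -1.3]
finger_gap: 0.0306
clock: 27.38
position: [0.5394, 0.06, 0.066]
tcp_rot: [-2.352, -2.082, 0.001]
force: [-0.8, -0.8, -0.6]
finger_gap: 0.0307
```

```bash
python3 -m jog '[[-1,[0,0,-0.002],[0,0,0]],[-1,[0,0,-0.004],[0,0,0]],[-1,[0,0,-0.004],[0,0,0]]]'; python3 -m jog '[[-1,[0,0,-0.002],[0,0,0]],[-1,[0,0,-0.004],[0,0,0]],[-1,[0,0,-0.004],[0,0,0]]]'
```

```text
clock: 27.63
position: [0.5394, 0.06, 0.0619]
tcp_rot: [-2.352, -2.082, 0.001]
force: [0.3, -0.5, -0.3]
finger_gap: 0.0308
clock: 27.88
position: [0.5394, 0.0599, 0.0578]
tcp_rot: [-2.352, -2.082, 0.001]
force: [-0.6, -0.3, -0.6]
finger_gap: 0.0309
```

```bash
python3 -m jog '[[-1,[0,0,-0.001],[0,0,0]],[-1,[0,0,-0.002],[0,0,0]],[-1,[0,0,-0.002],[0,0,0]]]'; python3 -m jog '[[-1,[0,0,-0.001],[0,0,0]],[-1,[0,0,-0.002],[0,0,0]],[-1,[0,0,-0.002],[0,0,0]]]'
```

```text
clock: 28.13
position: [0.5398, 0.06, 0.0568]
tcp_rot: [2.352, 2.082, 0.0]
force: [-1.0, 0.0, 3.0]
finger_gap: 0.0306
clock: 28.38
position: [0.5398, 0.06, 0.0566]
tcp_rot: [2.352, 2.082, 0.001]
force: [-5.7, -0.4, 15.2]
finger_gap: 0.031
```

```bash
python3 -m jog '[[0.2,[0,0,0.002],[0,0,0]],[0.2,[0,0,0.002],[0,0,0]],[0.2,[0,0,0.002],[0,0,0]],[0.2,[0,0,0.02],[0,0,0]],[0.2,[0,0,0.06],[0,0,0]],[0.2,[0,0,0.1],[0,0,0]],[0.2,[0,-0.04,0.12],[0,0,0]],[-1,[0,-0.08,0.12],[0,0,0]],[-1,[0,-0.08,0.12],[0,0,0]]]'
python3 - <<'E'
from h import *
np.set_printoptions(precision=4,suppress=True)
w=pic('wrist');s=pic('scene');t=pic('top')
for p,z in((w,0),(s,.009),(t,.009)):
    for m in masks_of('relay_a',p):
        if m['score']>.3:
            v,u=np.nonzero(m['pixels']);print((u.mean().round(),v.mean().round()),p['frame'][m['pixels']].mean(0).round(),np.round(fit_relay(p,m['pixels'],ray(p,[u.mean(),v.mean()],.04)[0,:2],.009),4))
    print()
print(fit_enc([w]),fit_enc([w,s,t]),env.state()['position'])
# door angle by top corners: mask of door
for p,n in((s,'s'),(t,'t')):
    for d in spot_in('door',p)[:2]: print('door',d['score'],np.array(d['centre']))
im=np.hstack([cv2.resize(w['frame'],(400,300)),cv2.resize(s['frame'][110:310,210:477],(400,300))])
cv2.imwrite('pics/c11.png',im[:,:,::-1])
E
```

```text
clock: 29.13
position: [0.5411, -0.0255, 0.1763]
tcp_rot: [2.355, 2.071, 0.002]
force: [-1.0, 1.1, -0.6]
finger_gap: 0.0277
(np.float64(439.0), np.float64(213.0)) [57. 56. 59.] [ 0.5383  0.0608 -9.6112  0.0966]
(np.float64(429.0), np.float64(316.0)) [53. 52. 55.] [ 0.6179  0.0516 -2.9096  0.1937]
(np.float64(491.0), np.float64(234.0)) [125. 126. 127.] [ 0.511   0.1668 26.724   0.9408]
(np.float64(434.0), np.float64(266.0)) [55. 54. 56.] [ 0.5787  0.0562 -5.6342  0.1021]
(np.float64(138.0), np.float64(203.0)) [128.  33.  32.] [ 0.5039 -0.1449 11.3427  0.148 ]
(np.float64(181.0), np.float64(473.0)) [148.  85.  41.] [ 0.7985 -0.1961 40.8143  0.3039]

(np.float64(243.0), np.float64(266.0)) [106.  30.  38.] [ 0.5105 -0.1538 -8.2523  0.1795]
(np.float64(344.0), np.float64(381.0)) [194. 106.  59.] [  0.7982  -0.2082 -43.3651   0.2397]
(np.float64(327.0), np.float64(207.0)) [52. 53. 53.] [ 0.5352  0.0639 19.5447  0.2788]
(np.float64(354.0), np.float64(228.0)) [55. 55. 57.] [ 0.6129  0.057  16.6932  0.336 ]
(np.float64(340.0), np.float64(218.0)) [49. 49. 51.] [ 0.5752  0.0586 16.5151  0.2797]

(np.float64(391.0), np.float64(154.0)) [164.  81.  27.] [  0.7918  -0.2043 -21.4339   0.2835]
(np.float64(366.0), np.float64(282.0)) [87. 18. 23.] [ 0.5031 -0.1472  0.5151  0.1441]

(array([ 0.558 ,  0.0574, -0.1222]), np.float64(-7.003020562479784), np.int64(10), array([0.0033, 0.0017])) (array([ 0.5575,  0.0569, -0.1165]), np.float64(-6.674977707032314), np.int64(29), array([0.0026, 0.002 ])) [ 0.5398 -0.02    0.1744]
door 0.69 [0.5805 0.1462 0.1309]
door 0.64 [0.5712 0.1122 0.0677]
door 0.68 [0.57   0.1504 0.1368]
```

View pics/c11.png

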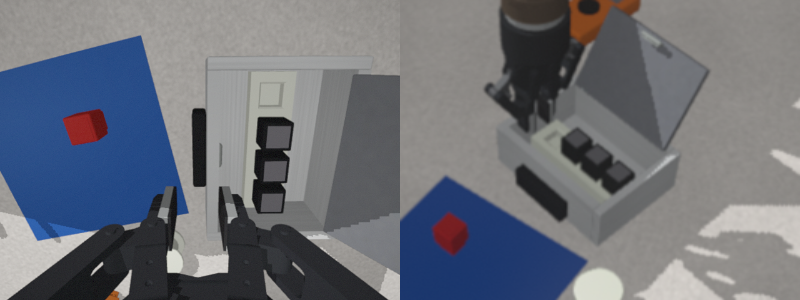

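Wrist and scene views: the three relays sit in a row in sockets 1–3, with socket 0 empty, and only the red look-alike is left on the mat. Next I'll close the door, going over and behind it.

```bash
python3 -m jog '[[-1,[0,0,0.04],[0,0,0]],[-1,[0,0,0.08],[0,0,0]],[-1,[0.04,0.252,0.1],[0,0,0]],[-1,[0.04,0.252,0.1],[0,0,0]],[-1,[0.04,0.252,0.1],[0,0,0]],[-1,[0.04,0.252,0.1],[0,0,0]],[-1,[0.04,0.252,0.1],[0,0,0]],[-1,[0.04,0.252,0.1],[0,0,0]],[-1,[0.04,0.252,0.1],[0,0,0]],[-1,[0.04,0.252,0.1],[0,0,0]]]'
python3 -m jog '[[-1,[0,0,-0.04],[0,0,0]],[-1,[0,0,-0.08],[0,0,0]],[-1,[0,0,-0.107],[0,0,0]],[-1,[0,0,-0.107],[0,0,0]],[-1,[0,0,-0.107],[0,0,0]]]'
python3 - <<'E'
from h import *
p=pic('scene');t=pic('top');
im=np.hstack([cv2.resize(p['frame'][60:310,210:543],(400,300)),cv2.resize(t['frame'][140:340,150:417],(400,300))])
cv2.imwrite('pics/c12.png',im[:,:,::-1])
E
```

```text
clock: 30.97
position: [0.5796, 0.235, 0.2736]
tcp_rot: [-2.347, -2.088, 0.0]
force: [-0.9, -1.7, -0.5]
finger_gap: -0.0001
clock: 31.38
position: [0.5786, 0.2299, 0.166]
tcp_rot: [-2.353, -2.079, 0.007]
force: [0.2, 0.6, 0.8]
finger_gap: 0.0
```

View pics/c12.png

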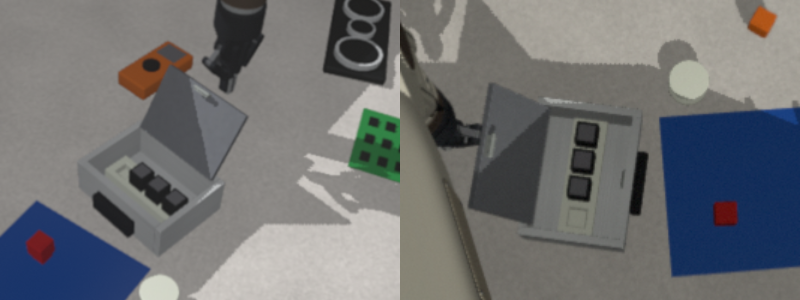

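Both views show the gripper behind the door at mid-width and clear of it. Now I'll push.

```bash
python3 -m jog '[[-1,[-0.0016,-0.013,0],[0,0,0]],[-1,[-0.0032,-0.026,0],[0,0,0]],[-1,[-0.0048,-0.039,0],[0,0,0]],[-1,[-0.0064,-0.052,0],[0,0,0]],[-1,[-0.0074,-0.06,0],[0,0,0]],[-1,[-0.0086,-0.07,0],[0,0,0]],[-1,[-0.0098,-0.08,0],[0,0,0]],[-1,[-0.0098,-0.08,0],[0,0,0]]]'
python3 -m jog '[[-1,[-0.0012,-0.01,0],[0,0,0]],[-1,[-0.0024,-0.02,0],[0,0,0]],[-1,[-0.0036,-0.03,0],[0,0,0]],[-1,[-0.0049,-0.04,0],[0,0,0]],[-1,[-0.0062,-0.05,0],[0,0,0]],[-1,[-0.0074,-0.06,0],[0,0,0]],[-1,[-0.0086,-0.07,0],[0,0,0]],[-1,[-0.0094,-0.076,0],[0,0,0]],[-1,[-0.0094,-0.076,0],[0,0,0]]]'
```

```text
clock: 32.15
position: [0.5716, 0.152, 0.1744]
tcp_rot: [2.352, 2.08, 0.016]
force: [-7.1, 3.3, 23.7]
finger_gap: 0.0
clock: 32.9
position: [0.5596, 0.0739, 0.1665]
tcp_rot: [-2.354, -2.079, 0.005]
force: [1.4, 0.7, -0.8]
finger_gap: -0.0
```

```bash
python3 - <<'E'
from h import *
p=pic('scene');t=pic('top');
im=np.hstack([cv2.resize(p['frame'][60:310,210:543],(400,300)),cv2.resize(t['frame'][140:340,150:417],(400,300))])
cv2.imwrite('pics/c13.png',im[:,:,::-1])
E
```

```text
(no output)
```

View pics/c13.png

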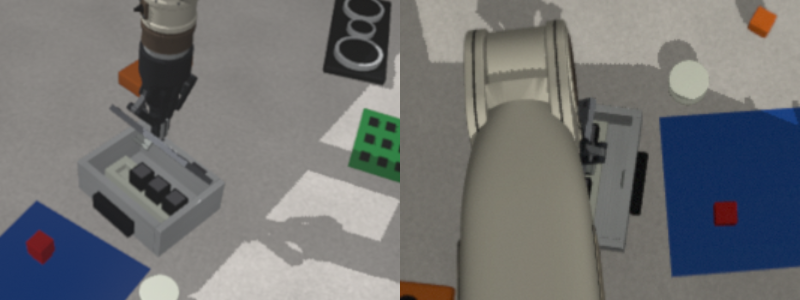

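Views: the door has swung past upright and leans inwards against the finger. I'll keep going and follow it down.

```bash
python3 -m jog '[[-1,[-0.0012,-0.01,0],[0,0,0]],[-1,[-0.0024,-0.02,0],[0,0,0]],[-1,[-0.0027,-0.0225,-0.007],[0,0,0]],[-1,[-0.003,-0.025,-0.015],[0,0,0]],[-1,[-0.0035,-0.029,-0.025],[0,0,0]],[-1,[-0.0039,-0.032,-0.035],[0,0,0]],[-1,[-0.0042,-0.034,-0.042],[0,0,0]],[-1,[-0.0044,-0.036,-0.05],[0,0,0]],[-1,[-0.0046,-0.038,-0.058],[0,0,0]],[-1,[-0.0046,-0.038,-0.058],[0,0,0]],[-1,[-0.0046,-0.038,-0.058],[0,0,0]]]'
```

```text
clock: 33.92
position: [0.5552, 0.038, 0.1082]
tcp_rot: [-2.351, -2.081, 0.002]
force: [0.3, -0.2, -0.1]
finger_gap: 0.0005
```

```bash
python3 -m jog '[[-1,[-0.0012,-0.01,0.002],[0,0,0]],[-1,[-0.0024,-0.02,0.002],[0,0,0]],[-1,[-0.0024,-0.02,-0.003],[0,0,0]],[-1,[-0.0024,-0.02,-0.006],[0,0,0]],[-1,[-0.0024,-0.02,-0.009],[0,0,0]],[-1,[-0.0024,-0.02,-0.009],[0,0,0]]]'; python3 -m jog '[[-1,[0,0,-0.002],[0,0,0]],[-1,[0,0,-0.004],[0,0,0]],[-1,[0,0,-0.004],[0,0,0]]]';python3 -m jog '[[-1,[0,0,-0.001],[0,0,0]],[-1,[0,0,-0.002],[0,0,0]],[-1,[0,0,-0.002],[0,0,0]]]'
```

```text
clock: 34.42
position: [0.5538, 0.0176, 0.1004]
tcp_rot: [2.352, 2.081, 0.0]
force: [-0.4, -0.8, 1.5]
finger_gap: 0.0001
clock: 34.67
position: [0.5538, 0.0175, 0.0968]
tcp_rot: [2.351, 2.081, -0.0]
force: [-1.4, -3.0, 5.3]
finger_gap: 0.0001
clock: 34.92
position: [0.5536, 0.0183, 0.0939]
tcp_rot: [-2.352, -2.082, -0.001]
force: [0.4, -0.9, 1.7]
finger_gap: 0.0004
```

```bash
python3 -m jog '[[-1,[0,0,-0.002],[0,0,0]],[-1,[0,0,-0.002],[0,0,0]],[-1,[0,0,-0.002],[0,0,0]]]';python3 -m jog '[[-1,[0,0,-0.001],[0,0,0]],[-1,[0,0,-0.001],[0,0,0]]]';python3 -m jog '[[-1,[0,0,-0.001],[0,0,0]],[-1,[0,0,-0.001],[0,0,0]]]'
```

```text
clock: 35.17
position: [0.5536, 0.0184, 0.0921]
tcp_rot: [-2.352, -2.082, -0.001]
force: [0.6, 0.0, 1.2]
finger_gap: -0.0
clock: 35.33
position: [0.5536, 0.0183, 0.092]
tcp_rot: [-2.352, -2.082, -0.001]
force: [-2.1, 0.2, 6.4]
finger_gap: 0.0001
clock: 35.5
position: [0.5537, 0.0184, 0.0919]
tcp_rot: [2.352, 2.082, 0.002]
force: [-2.8, -0.2, 12.0]
finger_gap: -0.0002
```

```bash
python3 -m jog '[[-1,[0,0,-0.001],[0,0,0]],[-1,[0,0,-0.001],[0,0,0]],[-1,[0,0,0.03],[0,0,0]],[-1,[0,0,0.07],[0,0,0]],[-1,[0,0,0.11],[0,0,0]],[1,[0,-0.04,0.15],[0,0,0]]]'
python3 -m jog '[[1,[-0.02,-0.37,0.03],[0,0,0]],[1,[-0.02,-0.37,0.03],[0,0,0]],[1,[-0.02,-0.37,0.03],[0,0,0]],[1,[-0.02,-0.37,0.03],[0,0,0]],[1,[-0.02,-0.37,0.03],[0,0,0]],[1,[-0.02,-0.37,0.03],[0,0,0]],[1,[-0.02,-0.37,0.03],[0,0,0]],[1,[-0.02,-0.37,0.03],[0,0,0]],[1,[-0.02,-0.37,0.03],[0,0,0]],[1,[-0.02,-0.37,0.03],[0,0,0]],[1,[-0.02,-0.37,0.03],[0,0,0]],[1,[-0.02,-0.37,0.03],[0,0,0]]]'
cat > l.py <<'E'
from h import *
import sys
np.set_printoptions(precision=4,suppress=True)
ps=[pic(c) for c in ['wrist','scene','top']]
for p in ps:
    for n in ('probe','probe_stand'):
        for d in spot_point(n,p)[:1]: print(n,round(d['score'],2),np.array(d['centre']),proj(p,d['centre'])[0].round())
    print(fit_enc([p],(.5588,.0585,-.122)) if p is not ps[0] else '')
w,s,t=[p['frame'] for p in ps]
im=np.hstack([cv2.resize(w,(400,300)),cv2.resize(s[110:260,240:440],(400,300))])
cv2.imwrite('pics/'+sys.argv[1],im[:,:,::-1]);cv2.imwrite('pics/w_'+sys.argv[1],w[:,:,::-1])
print(ps[0]['st']['position'])
E
python3 l.py c14.png
```

```text
clock: 36.0
position: [0.554, -0.0077, 0.2325]
tcp_rot: [-2.345, -2.089, -0.005]
force: [1.7, -0.7, 0.9]
finger_gap: 0.0109
clock: 37.0
position: [0.5332, -0.381, 0.2585]
tcp_rot: [-2.351, -2.08, -0.0]
force: [0.1, 0.4, -1.0]
finger_gap: 0.0852
probe 0.98 [ 0.5311 -0.3891  0.0082] [306. 197.]
probe_stand 0.91 [ 0.5327 -0.3934 -0.0036] [302. 197.]

probe 0.61 [ 0.5345 -0.3885  0.0073] [158. 366.]
probe_stand 0.87 [ 0.5347 -0.3909 -0.    ] [158. 369.]
(array([ 0.5573,  0.0572, -0.1062]), np.float64(-6.083769741366784), np.int64(9), array([0.0019, 0.0024]))
probe 0.73 [ 0.532  -0.3842  0.0077] [470. 272.]
probe_stand 0.86 [ 0.5318 -0.3888 -0.0021] [471. 273.]
(array([ 0.5578,  0.0572, -0.1214]), np.float64(-6.956482423619136), np.int64(10), array([0.0024, 0.0031]))
[ 0.5332 -0.381   0.2585]
```

View pics/c14.png

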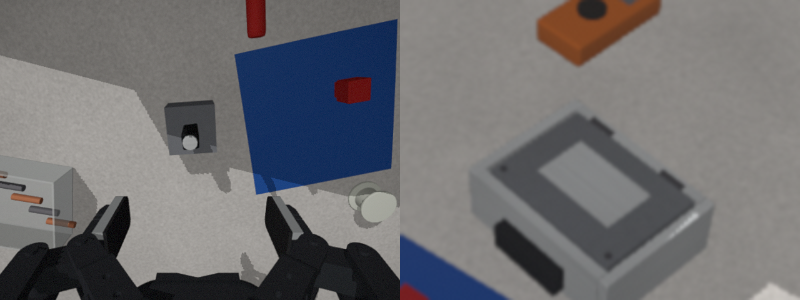

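The door is shut flush in the scene crop, and the probe stands in its stand, cap at wrist (190,142). I'll fit the poses of the probe and the stand.

```bash
cat >> h.py <<'E'
def box(x,y,yaw,h,z0,z1,n=4):
    a=yaw+np.pi/4+np.arange(n)*2*np.pi/n if n==4 else np.arange(n)*2*np.pi/n
    r=h*(2**.5 if n==4 else 1)
    return np.array([(x+r*np.cos(t),y+r*np.sin(t),z) for z in(z0,z1) for t in a])
def fit_boxes(p,mask,v0,parts,tilt=False):
    m=mask.astype(float)
    def cost(v):
        im=np.zeros((480,640),np.uint8)
        for h,z0,z1,n in parts:
            q=proj(p,box(*v[:3],h,z0,z1,n));cv2.fillConvexPoly(im,np.round(cv2.convexHull(q.astype(np.float32))[:,0]*16).astype(np.int32),255,cv2.LINE_AA,4)
        r=im/255.;return 1-np.minimum(r,m).sum()/np.maximum(r,m).sum()
    best=None
    for y0 in np.radians([-30,-10,10,30]):
        o=minimize(cost,[*v0,y0],method='Nelder-Mead',options=dict(initial_simplex=[[*v0,y0],[v0[0]+.006,v0[1],y0],[v0[0],v0[1]+.006,y0],[*v0,y0+.2]],xatol=1e-4,fatol=1e-4))
        if best is None or o.fun<best.fun: best=o
    x,y,w=best.x;return np.round([x,y,(np.degrees(w)+45)%90-45,best.fun],4)
PROBE=[(.010,.05,.105,4),(.009,.105,.111,24)]
E
cat > n.py <<'E'
from h import *
for c in ('wrist','scene','top'):
    p=pic(c)
    mp=masks_of('probe',p);ms=masks_of('probe_stand',p)
    if mp: print(c,'probe',round(mp[0]['score'],2),fit_boxes(p,mp[0]['pixels'],(.533,-.387),PROBE))
    if mp and ms: print(c,'stand',round(ms[0]['score'],2),fit_boxes(p,mp[0]['pixels']|ms[0]['pixels'],(.533,-.39),PROBE+[(.035,0,.05,4)]))
print(p['st']['position'])
E
python3 n.py
```

```text
wrist probe 0.58 [ 0.5324 -0.3893 -3.9217  0.0898]
wrist stand 0.6 [ 0.5324 -0.3896 -2.7516  0.0236]
top probe 0.61 [  0.533  -0.387 -30.      1.   ]
top stand 0.92 [ 0.5316 -0.3888 -4.2809  0.8304]
[ 0.5334999  -0.38153214  0.25973743]
```

```bash
python3 -m jog '[[1,[-0.001,-0.008,-0.03],[0,0,4.2]],[1,[-0.001,-0.008,-0.07],[0,0,4.2]],[1,[-0.001,-0.008,-0.11],[0,0,4.2]],[1,[-0.001,-0.008,-0.14],[0,0,4.2]],[1,[-0.001,-0.008,-0.168],[0,0,4.2]],[1,[-0.001,-0.008,-0.168],[0,0,4.2]],[1,[-0.001,-0.008,-0.168],[0,0,4.2]]]'; python3 -m jog '[[-1,[0,0,0],[0,0,0]],[-1,[0,0,0],[0,0,0]],[-1,[0,0,0],[0,0,0]],[-1,[0,0,0],[0,0,0]],[-1,[0,0,0],[0,0,0]],[-1,[0,0,0],[0,0,0]],[-1,[0,0,0],[0,0,0]],[-1,[0,0,0],[0,0,0]],[-1,[0,0,0],[0,0,0]],[-1,[0,0,0],[0,0,0]],[-1,[0,0,0],[0,0,0]]]'
```

```text
clock: 38.78
position: [0.5314, -0.3887, 0.0901]
tcp_rot: [-2.271, -2.164, 0.001]
force: [0.3, -0.2, -0.4]
finger_gap: 0.0853
clock: 39.7
position: [0.5331, -0.3899, 0.0932]
tcp_rot: [2.273, 2.166, 0.001]
force: [-1.0, 0.6, 5.6]
finger_gap: 0.0193
```

```bash
python3 -m jog '[[-1,[0,0,0.02],[0,0,0]],[-1,[0,0,0.045],[0,0,0]],[-1,[0,0,0.075],[0,0,0]],[-1,[0,0,0.11],[0,0,0]],[-1,[0,0,0.14],[0,0,0]],[-1,[0,0,0.14],[0,0,0]],[-1,[0,0,0.14],[0,0,0]]]'
python3 -m jog '[[-1,[-0.053,0.508,-0.03],[0,0,-3.5]],[-1,[-0.053,0.508,-0.03],[0,0,-3.5]],[-1,[-0.053,0.508,-0.03],[0,0,-3.5]],[-1,[-0.053,0.508,-0.03],[0,0,-3.5]],[-1,[-0.053,0.508,-0.03],[0,0,-3.5]],[-1,[-0.053,0.508,-0.03],[0,0,-3.5]],[-1,[-0.053,0.508,-0.03],[0,0,-3.5]],[-1,[-0.053,0.508,-0.03],[0,0,-3.5]],[-1,[-0.053,0.508,-0.03],[0,0,-3.5]],[-1,[-0.053,0.508,-0.03],[0,0,-3.5]],[-1,[-0.053,0.508,-0.03],[0,0,-3.5]],[-1,[-0.053,0.508,-0.03],[0,0,-3.5]]]'
python3 -m jog '[[-1,[-0.0,0.02,-0.03],[0,0,0]],[-1,[0,0.02,-0.05],[0,0,0]],[-1,[0,0.02,-0.05],[0,0,0]],[-1,[0,0.02,-0.05],[0,0,0]]]'
```

```text
clock: 40.28
position: [0.5335, -0.3902, 0.2342]
tcp_rot: [2.271, 2.163, 0.001]
force: [0.2, -0.6, -1.4]
finger_gap: 0.0193
clock: 41.28
position: [0.4787, 0.1085, 0.2003]
tcp_rot: [-2.339, -2.095, 0.005]
force: [0.3, -0.2, -1.3]
finger_gap: 0.0195
clock: 41.62
position: [0.4805, 0.1279, 0.1514]
tcp_rot: [2.337, 2.099, -0.0]
force: [0.7, -0.7, 3.1]
finger_gap: 0.0194
```

```bash
python3 -m jog '[[-1,[0,-0.01,0.02],[0,0,0]],[-1,[0,-0.01,0.02],[0,0,0]],[-1,[0,-0.01,0.02],[0,0,0]]]'; python3 - <<'E'
from h import *
p=pic('wrist','w15.png');s=pic('scene');print(p['st']['position'],p['st']['force'])
for q in (p,s):
    for d in spot_point('probe',q)[:1]: print(d['score'],d['centre'],proj(q,d['centre']))
    print(fit_enc([q],(.5588,.0585,-.122)))
print(proj(p,p['st']['position']-[0,0,.0852]))
cv2.imwrite('pics/w15c.png',cv2.resize(p['frame'],(800,600),interpolation=cv2.INTER_CUBIC)[:,:,::-1])
E
```

```text
clock: 41.87
position: [0.4804, 0.1167, 0.1716]
tcp_rot: [-2.34, -2.095, 0.001]
force: [0.0, 0.0, -1.6]
finger_gap: 0.0195
[0.48043079 0.11669673 0.17164845] [ 0.01569374  0.04921703 -1.56508624]
0.82 [0.4786, 0.1175, 0.089] [[315.71063606 258.06259328]]
(array([ 0.55694115,  0.05602748, -0.12475589]), np.float64(-7.147985892195525), np.int64(5), array([0.00321341, 0.00230724]))
0.46 [0.4772, 0.1197, 0.0842] [[323.52904835 161.81617158]]
(array([ 0.55833737,  0.05802912, -0.11939033]), np.float64(-6.8405618498326906), np.int64(10), array([0.00142957, 0.00212668]))
[[314.68693094 259.51054075]]
```

View pics/w15c.png

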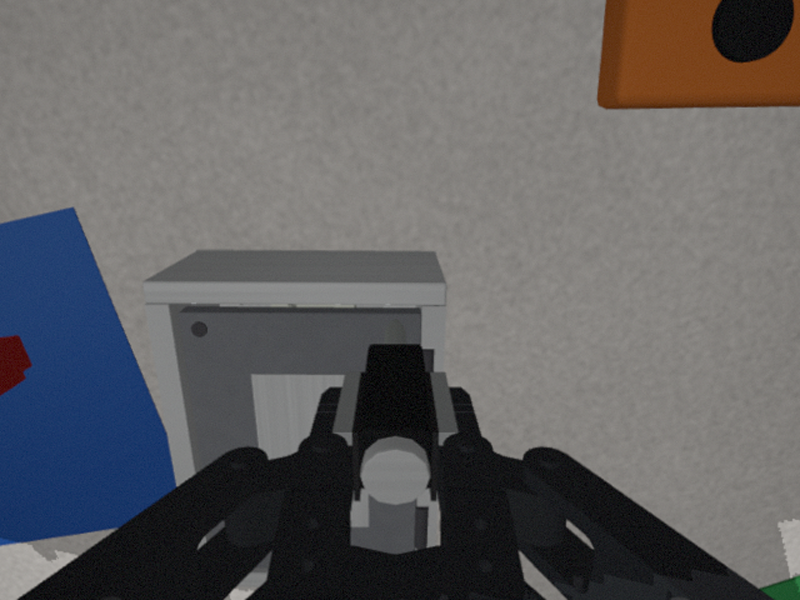

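```bash
python3 - <<'E'
from h import *
np.set_printoptions(precision=4,suppress=True)
p=pic('wrist');k=.8
E=np.array([.5588,.0585]);a=np.radians(-7);M=np.array([[np.cos(a),-np.sin(a)],[np.sin(a),np.cos(a)]])
def loc(w): return (w[:,:2]-E)@M*1000
print('outer corners',loc(ray(p,np.array([(145,283),(445,283)])*k,.07)))
print('seam row',loc(ray(p,np.array([(180,305),(300,305),(420,305)])*k,.07)))
t=p['st']['position'];zt=t[2]-.0852
print('tip local by tcp',loc(t[None]),'grip lower edge',loc(ray(p,np.array([(369,345),(423,345)])*k,zt+.042)))
g=cv2.cvtColor(p['frame'],cv2.COLOR_RGB2GRAY)
print(g[215:260,240].tolist());print(g[260,115:165].tolist())
mp=masks_of('probe',p)
if mp: print(fit_boxes(p,mp[0]['pixels'],t[:2],[(.010,zt+.042,zt+.097,4),(.009,zt+.097,zt+.103,24)]))
E
```

```text
outer corners [[-98.2972 -73.9247]
 [-99.9696  73.5708]]
seam row [[-87.0081 -58.047 ]
 [-87.7212   2.0215]
 [-88.4206  61.6671]]
tip local by tcp [[-84.7206  48.5192]] grip lower edge [[-92.9778  39.3517]
 [-93.2138  59.6758]]
[91, 94, 92, 95, 91, 93, 95, 93, 93, 96, 121, 135, 140, 139, 139, 138, 138, 139, 134, 135, 136, 136, 138, 140, 137, 135, 132, 128, 141, 131, 82, 55, 50, 55, 66, 72, 77, 75, 81, 77, 77, 81, 77, 76, 74]
[131, 132, 133, 133, 134, 131, 130, 133, 134, 133, 131, 132, 132, 134, 133, 133, 134, 131, 133, 132, 131, 131, 104, 82, 81, 80, 79, 82, 78, 79, 78, 79, 78, 78, 76, 81, 79, 74, 52, 47, 48, 50, 49, 49, 48, 47, 51, 44, 48, 44]
[  0.5129   0.1132 -34.1712   0.9286]
```

```bash
python3 -m jog '[[-1,[-0.0017,0.0012,0],[0,0,0]],[-1,[-0.0017,0.0012,-0.003],[0,0,0]],[-1,[-0.0017,0.0012,-0.006],[0,0,0]],[-1,[-0.0017,0.0012,-0.009],[0,0,0]],[-1,[-0.0017,0.0012,-0.012],[0,0,0]],[-1,[-0.0017,0.0012,-0.0135],[0,0,0]],[-1,[-0.0017,0.0012,-0.0145],[0,0,0]],[-1,[-0.0017,0.0012,-0.0145],[0,0,0]],[-1,[-0.0017,0.0012,-0.0145],[0,0,0]]]'; python3 - <<'E'
from h import *
s=env.state();E=np.array([.5588,.0585]);a=np.radians(-7);M=np.array([[np.cos(a),-np.sin(a)],[np.sin(a),np.cos(a)]])
print((s['position'][:2]-E)@M*1000,s['position'][2],s['force'])
p=pic('scene');print([d['centre'] for d in spot_point('probe',p)[:1]])
cv2.imwrite('pics/s16.png',cv2.resize(p['frame'][110:260,260:460],(800,600),interpolation=cv2.INTER_CUBIC)[:,:,::-1])
E
```

```text
clock: 43.22
position: [0.4791, 0.1181, 0.1579]
tcp_rot: [2.34, 2.096, -0.0]
force: [0.6, 0.2, -1.3]
finger_gap: 0.0194
[-86.37770073  49.47325698] 0.15790954113180652 [ 0.60153017  0.1570903  -1.25018196]
[[0.4779, 0.1185, 0.0761]]
```

View pics/s16.png

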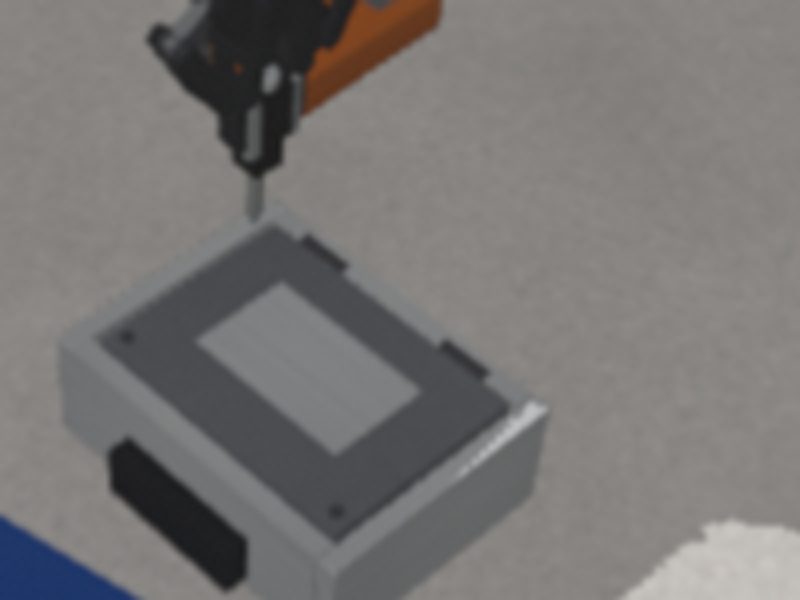

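```bash
python3 - <<'E'
from h import *
np.set_printoptions(precision=1,suppress=True)
p=pic('scene');E=np.array([.5588,.0585]);a=np.radians(-7);M=np.array([[np.cos(a),-np.sin(a)],[np.sin(a),np.cos(a)]])
f=lambda l,z:np.r_[M@(np.array(l)/1000)+E,z]
tocrop=lambda q:(q-[260,110])*4
for l,z in(((-86,50),.07),((-86,50),.073),((-86,50),.076),((-84,63),.07),((-84,-59),.07),((84,-59),.07),((84,63),.07),((-100,75),.07),((-100,-75),.07),((100,-75),.07),((100,75),.07)): print(l,z,tocrop(proj(p,f(l,z))))
E
```

```text
(-86, 50) 0.07 [[255.5 229.9]]
(-86, 50) 0.073 [[255.7 225.8]]
(-86, 50) 0.076 [[255.8 221.7]]
(-84, 63) 0.07 [[276.1 220.3]]
(-84, -59) 0.07 [[ 99.7 334.5]]
(84, -59) 0.07 [[332.9 533.5]]
(84, 63) 0.07 [[510.4 401.1]]
(-100, 75) 0.07 [[271.9 193.9]]
(-100, -75) 0.07 [[ 54.9 332.6]]
(100, -75) 0.07 [[332.3 572.7]]
(100, 75) 0.07 [[550.9 407.3]]
```

```bash
python3 -m jog '[[-1,[0,0,-0.001],[0,0,0]],[-1,[0,0,-0.003],[0,0,0]],[-1,[0,0,-0.004],[0,0,0]],[-1,[0,0,-0.004],[0,0,0]]]';python3 -m jog '[[-1,[0,0,-0.001],[0,0,0]],[-1,[0,0,-0.001],[0,0,0]]]';python3 -m jog '[[-1,[0,0,-0.001],[0,0,0]],[-1,[0,0,-0.001],[0,0,0]]]'
```

```text
clock: 43.7
position: [0.4788, 0.1181, 0.1536]
tcp_rot: [-2.339, -2.096, 0.001]
force: [1.1, 0.3, -0.8]
finger_gap: 0.0192
clock: 43.87
position: [0.4789, 0.1181, 0.1527]
tcp_rot: [-2.34, -2.096, 0.0]
force: [0.3, -0.2, -0.6]
finger_gap: 0.0195
clock: 44.03
position: [0.4791, 0.1182, 0.1519]
tcp_rot: [2.34, 2.096, 0.0]
force: [0.4, -0.3, -0.3]
finger_gap: 0.019
```

```bash
python3 -m jog '[[-1,[0,0,-0.001],[0,0,0]],[-1,[0,0,-0.001],[0,0,0]]]';python3 -m jog '[[-1,[0,0,-0.001],[0,0,0]],[-1,[0,0,-0.001],[0,0,0]]]'
```

```text
clock: 44.2
position: [0.4793, 0.1182, 0.1515]
tcp_rot: [2.339, 2.096, 0.001]
force: [-1.2, -1.1, 4.1]
finger_gap: 0.0194
clock: 44.37
position: [0.4794, 0.1183, 0.1511]
tcp_rot: [2.339, 2.096, 0.002]
force: [-1.6, -0.4, 8.0]
finger_gap: 0.0192
```

```bash
python3 -m jog '[[-1,[-0.0003,0,0.001],[0,0,0]],[-1,[-0.0003,0,0.003],[0,0,0]],[-1,[-0.0003,0,0.0042],[0,0,0]],[-1,[-0.0003,0,0.0042],[0,0,0]],[-1,[-0.0003,0,0.0042],[0,0,0]]]'
cat > q.py <<'E'
from h import *
s=env.state();E=np.array([.5588,.0585]);a=np.radians(-7);M=np.array([[np.cos(a),-np.sin(a)],[np.sin(a),np.cos(a)]])
print('tip local',((s['position'][:2]-E)@M*1000+.5).round(1),s['position'][2].round(4),s['force'].round(1))
E
python3 q.py
```

```text
clock: 44.78
position: [0.4786, 0.1181, 0.1539]
tcp_rot: [-2.34, -2.096, 0.001]
force: [-0.4, -0.0, -1.3]
finger_gap: 0.0191
tip local [-86.4  49.9] 0.1539 [-0.4 -0.  -1.3]
```

```bash
python3 -m jog '[[-1,[-0.0003,-0.0025,0],[0,0,0]],[-1,[-0.0006,-0.005,0],[0,0,0]],[-1,[-0.0009,-0.0074,0],[0,0,0]],[-1,[-0.0012,-0.0099,0],[0,0,0]],[-1,[-0.0015,-0.0124,0],[0,0,0]],[-1,[-0.0018,-0.0149,0],[0,0,0]],[-1,[-0.0021,-0.0174,0],[0,0,0]],[-1,[-0.0024,-0.0199,0],[0,0,0]],[-1,[-0.0027,-0.0223,0],[0,0,0]],[-1,[-0.003,-0.0248,0],[0,0,0]],[-1,[-0.0034,-0.0273,0],[0,0,0]],[-1,[-0.0037,-0.0298,0],[0,0,0]]]'; python3 q.py
```

```text
clock: 45.78
position: [0.475, 0.0881, 0.1541]
tcp_rot: [-2.34, -2.097, 0.0]
force: [0.1, 0.4, -0.7]
finger_gap: 0.0196
tip local [-86.3  19.7] 0.1541 [ 0.1  0.4 -0.7]
```

```bash
python3 -m jog '[[-1,[-0.0003,-0.0025,0],[0,0,0]],[-1,[-0.0006,-0.005,0],[0,0,0]],[-1,[-0.0009,-0.0074,0],[0,0,0]],[-1,[-0.0012,-0.0099,0],[0,0,0]],[-1,[-0.0015,-0.0124,0],[0,0,0]],[-1,[-0.0018,-0.0149,0],[0,0,0]],[-1,[-0.0021,-0.0174,0],[0,0,0]],[-1,[-0.0024,-0.0199,0],[0,0,0]],[-1,[-0.0027,-0.0223,0],[0,0,0]],[-1,[-0.003,-0.0248,0],[0,0,0]],[-1,[-0.0034,-0.0273,0],[0,0,0]],[-1,[-0.0037,-0.0298,0],[0,0,0]]]'; python3 q.py
python3 -m jog '[[-1,[-0.0003,-0.0025,0],[0,0,0]],[-1,[-0.0006,-0.005,0],[0,0,0]],[-1,[-0.0009,-0.0074,0],[0,0,0]],[-1,[-0.0012,-0.0099,0],[0,0,0]],[-1,[-0.0015,-0.0124,0],[0,0,0]],[-1,[-0.0018,-0.0149,0],[0,0,0]],[-1,[-0.0021,-0.0174,0],[0,0,0]],[-1,[-0.0024,-0.0199,0],[0,0,0]],[-1,[-0.0027,-0.0223,0],[0,0,0]],[-1,[-0.003,-0.0248,0],[0,0,0]],[-1,[-0.0034,-0.0273,0],[0,0,0]],[-1,[-0.0037,-0.0298,0],[0,0,0]]]'; python3 q.py
```

```text
clock: 46.78
position: [0.4713, 0.0583, 0.1541]
tcp_rot: [-2.34, -2.097, 0.0]
force: [-0.0, -0.1, -1.1]
finger_gap: 0.0192
tip local [-86.3 -10.4] 0.1541 [-0.  -0.1 -1.1]
clock: 47.78
position: [0.4676, 0.0285, 0.1541]
tcp_rot: [-2.34, -2.097, 0.0]
force: [0.3, -0.5, -0.2]
finger_gap: 0.0192
tip local [-86.4 -40.4] 0.1541 [ 0.3 -0.5 -0.2]
```

```bash
python3 -m jog '[[-1,[-0.0003,-0.0025,0],[0,0,0]],[-1,[-0.0006,-0.005,0],[0,0,0]],[-1,[-0.0009,-0.0074,0],[0,0,0]],[-1,[-0.0012,-0.0099,0],[0,0,0]],[-1,[-0.0015,-0.0124,0],[0,0,0]],[-1,[-0.0018,-0.0149,0],[0,0,0]],[-1,[-0.0021,-0.0174,0],[0,0,0]],[-1,[-0.0023,-0.0192,0],[0,0,0]],[-1,[-0.0024,-0.0204,0],[0,0,0]],[-1,[-0.0024,-0.0204,0],[0,0,0]],[-1,[-0.0024,-0.0204,0],[0,0,0]]]'; python3 q.py
python3 - <<'E'
from h import *
p=pic('scene','s17.png');print([d['centre'] for d in spot_point('probe',p)[:1]])
E
python3 -m jog '[[-1,[0.0025,-0.0003,0],[0,0,0]],[-1,[0.005,-0.0006,0],[0,0,0]],[-1,[0.0074,-0.0009,0],[0,0,0]],[-1,[0.0099,-0.0012,0],[0,0,0]],[-1,[0.0124,-0.0015,0],[0,0,0]],[-1,[0.0149,-0.0018,0],[0,0,0]],[-1,[0.0174,-0.0021,0],[0,0,0]],[-1,[0.0199,-0.0024,0],[0,0,0]],[-1,[0.0223,-0.0027,0],[0,0,0]],[-1,[0.0248,-0.003,0],[0,0,0]],[-1,[0.0273,-0.0034,0],[0,0,0]],[-1,[0.0298,-0.0037,0],[0,0,0]]]'; python3 q.py
```

```text
clock: 48.7
position: [0.4653, 0.0083, 0.1542]
tcp_rot: [-2.34, -2.096, -0.0]
force: [-0.1, 0.3, -1.0]
finger_gap: 0.0195
tip local [-86.2 -60.7] 0.1542 [-0.1  0.3 -1. ]
[[0.4643, 0.0118, 0.0722]]
clock: 49.8
position: [0.4953, 0.0046, 0.1541]
tcp_rot: [2.34, 2.096, -0.0]
force: [0.5, 0.3, -0.8]
finger_gap: 0.0193
tip local [-55.9 -60.7] 0.1541 [ 0.5  0.3 -0.8]
```

```bash
python3 -m jog '[[-1,[0.0025,-0.0003,0],[0,0,0]],[-1,[0.005,-0.0006,0],[0,0,0]],[-1,[0.0074,-0.0009,0],[0,0,0]],[-1,[0.0099,-0.0012,0],[0,0,0]],[-1,[0.0124,-0.0015,0],[0,0,0]],[-1,[0.0149,-0.0018,0],[0,0,0]],[-1,[0.0174,-0.0021,0],[0,0,0]],[-1,[0.0199,-0.0024,0],[0,0,0]],[-1,[0.0223,-0.0027,0],[0,0,0]],[-1,[0.0248,-0.003,0],[0,0,0]],[-1,[0.0273,-0.0034,0],[0,0,0]],[-1,[0.0298,-0.0037,0],[0,0,0]]]'; python3 q.py
python3 -m jog '[[-1,[0.0025,-0.0003,0],[0,0,0]],[-1,[0.005,-0.0006,0],[0,0,0]],[-1,[0.0074,-0.0009,0],[0,0,0]],[-1,[0.0099,-0.0012,0],[0,0,0]],[-1,[0.0124,-0.0015,0],[0,0,0]],[-1,[0.0149,-0.0018,0],[0,0,0]],[-1,[0.0174,-0.0021,0],[0,0,0]],[-1,[0.0199,-0.0024,0],[0,0,0]],[-1,[0.0223,-0.0027,0],[0,0,0]],[-1,[0.0248,-0.003,0],[0,0,0]],[-1,[0.0273,-0.0034,0],[0,0,0]],[-1,[0.0298,-0.0037,0],[0,0,0]]]'; python3 q.py
```

```text
clock: 50.8
position: [0.5251, 0.0009, 0.1542]
tcp_rot: [2.34, 2.096, 0.0]
force: [0.1, 0.2, -1.5]
finger_gap: 0.0194
tip local [-25.9 -60.8] 0.1542 [ 0.1  0.2 -1.5]
clock: 51.8
position: [0.5549, -0.0028, 0.1541]
tcp_rot: [-2.34, -2.097, 0.0]
force: [-0.1, -0.2, -1.3]
finger_gap: 0.0196
tip local [  4.1 -60.8] 0.1541 [-0.1 -0.2 -1.3]
```

```bash
python3 -m jog '[[-1,[0.0025,-0.0003,0],[0,0,0]],[-1,[0.005,-0.0006,0],[0,0,0]],[-1,[0.0074,-0.0009,0],[0,0,0]],[-1,[0.0099,-0.0012,0],[0,0,0]],[-1,[0.0124,-0.0015,0],[0,0,0]],[-1,[0.0149,-0.0018,0],[0,0,0]],[-1,[0.0174,-0.0021,0],[0,0,0]],[-1,[0.0199,-0.0024,0],[0,0,0]],[-1,[0.0223,-0.0027,0],[0,0,0]],[-1,[0.0248,-0.003,0],[0,0,0]],[-1,[0.0273,-0.0034,0],[0,0,0]],[-1,[0.0298,-0.0037,0],[0,0,0]]]'; python3 q.py
python3 -m jog '[[-1,[0.0025,-0.0003,0],[0,0,0]],[-1,[0.005,-0.0006,0],[0,0,0]],[-1,[0.0074,-0.0009,0],[0,0,0]],[-1,[0.0099,-0.0012,0],[0,0,0]],[-1,[0.0124,-0.0015,0],[0,0,0]],[-1,[0.0149,-0.0018,0],[0,0,0]],[-1,[0.0174,-0.0021,0],[0,0,0]],[-1,[0.0199,-0.0024,0],[0,0,0]],[-1,[0.0223,-0.0027,0],[0,0,0]],[-1,[0.0248,-0.003,0],[0,0,0]],[-1,[0.0273,-0.0034,0],[0,0,0]],[-1,[0.0298,-0.0037,0],[0,0,0]]]'; python3 q.py
```

```text
clock: 52.8
position: [0.5847, -0.0065, 0.1541]
tcp_rot: [2.34, 2.097, -0.0]
force: [0.3, -0.2, -0.2]
finger_gap: 0.0194
tip local [ 34.1 -60.8] 0.1541 [ 0.3 -0.2 -0.2]
clock: 53.8
position: [0.6145, -0.0102, 0.1541]
tcp_rot: [2.34, 2.096, -0.0]
force: [-0.1, 0.7, -1.2]
finger_gap: 0.0194
tip local [ 64.1 -60.9] 0.1541 [-0.1  0.7 -1.2]
```

Next: finish the free edge (22 mm more), then back along the far side.

```bash
python3 -m jog '[[-1,[0.0025,-0.0003,0],[0,0,0]],[-1,[0.005,-0.0006,0],[0,0,0]],[-1,[0.0074,-0.0009,0],[0,0,0]],[-1,[0.0099,-0.0012,0],[0,0,0]],[-1,[0.0124,-0.0015,0],[0,0,0]],[-1,[0.0149,-0.0018,0],[0,0,0]],[-1,[0.0174,-0.0021,0],[0,0,0]],[-1,[0.0199,-0.0024,0],[0,0,0]],[-1,[0.0216,-0.0027,0],[0,0,0]],[-1,[0.0216,-0.0027,0],[0,0,0]],[-1,[0.0216,-0.0027,0],[0,0,0]]]'; python3 q.py
python3 - <<'E'
from h import *
p=pic('scene','s18.png');print([d['centre'] for d in spot_point('probe',p)[:1]])
E
python3 -m jog '[[-1,[0.0003,0.0025,0],[0,0,0]],[-1,[0.0006,0.005,0],[0,0,0]],[-1,[0.0009,0.0074,0],[0,0,0]],[-1,[0.0012,0.0099,0],[0,0,0]],[-1,[0.0015,0.0124,0],[0,0,0]],[-1,[0.0018,0.0149,0],[0,0,0]],[-1,[0.0021,0.0174,0],[0,0,0]],[-1,[0.0024,0.0199,0],[0,0,0]],[-1,[0.0027,0.0223,0],[0,0,0]],[-1,[0.003,0.0248,0],[0,0,0]],[-1,[0.0034,0.0273,0],[0,0,0]],[-1,[0.0037,0.0298,0],[0,0,0]]]'; python3 q.py
```

```text
clock: 54.72
position: [0.6359, -0.0129, 0.1541]
tcp_rot: [-2.34, -2.096, 0.0]
force: [1.0, 0.0, -1.1]
finger_gap: 0.0194
tip local [ 85.7 -60.9] 0.1541 [ 1.   0.  -1.1]
[[0.6338, -0.0118, 0.0712]]
clock: 55.82
position: [0.6396, 0.0172, 0.1541]
tcp_rot: [2.34, 2.096, -0.0]
force: [0.6, -0.4, -0.1]
finger_gap: 0.0194
tip local [ 85.7 -30.7] 0.1541 [ 0.6 -0.4 -0.1]
```

```bash
python3 -m jog '[[-1,[0.0003,0.0025,0],[0,0,0]],[-1,[0.0006,0.005,0],[0,0,0]],[-1,[0.0009,0.0074,0],[0,0,0]],[-1,[0.0012,0.0099,0],[0,0,0]],[-1,[0.0015,0.0124,0],[0,0,0]],[-1,[0.0018,0.0149,0],[0,0,0]],[-1,[0.0021,0.0174,0],[0,0,0]],[-1,[0.0024,0.0199,0],[0,0,0]],[-1,[0.0027,0.0223,0],[0,0,0]],[-1,[0.003,0.0248,0],[0,0,0]],[-1,[0.0034,0.0273,0],[0,0,0]],[-1,[0.0037,0.0298,0],[0,0,0]]]'; python3 q.py
python3 -m jog '[[-1,[0.0003,0.0025,0],[0,0,0]],[-1,[0.0006,0.005,0],[0,0,0]],[-1,[0.0009,0.0074,0],[0,0,0]],[-1,[0.0012,0.0099,0],[0,0,0]],[-1,[0.0015,0.0124,0],[0,0,0]],[-1,[0.0018,0.0149,0],[0,0,0]],[-1,[0.0021,0.0174,0],[0,0,0]],[-1,[0.0024,0.0199,0],[0,0,0]],[-1,[0.0027,0.0223,0],[0,0,0]],[-1,[0.003,0.0248,0],[0,0,0]],[-1,[0.0034,0.0273,0],[0,0,0]],[-1,[0.0037,0.0298,0],[0,0,0]]]'; python3 q.py
```

```text
clock: 56.82
position: [0.6433, 0.047, 0.1542]
tcp_rot: [2.34, 2.096, 0.0]
force: [0.3, 0.0, -1.4]
finger_gap: 0.0195
tip local [85.8 -0.6] 0.1542 [ 0.3  0.  -1.4]
clock: 57.82
position: [0.647, 0.0768, 0.1541]
tcp_rot: [-2.34, -2.097, -0.0]
force: [0.5, 0.2, -0.4]
finger_gap: 0.0192
tip local [85.8 29.4] 0.1541 [ 0.5  0.2 -0.4]
```

```bash
python3 -m jog '[[-1,[0.0003,0.0025,0],[0,0,0]],[-1,[0.0006,0.005,0],[0,0,0]],[-1,[0.0009,0.0074,0],[0,0,0]],[-1,[0.0012,0.0099,0],[0,0,0]],[-1,[0.0015,0.0124,0],[0,0,0]],[-1,[0.0018,0.0149,0],[0,0,0]],[-1,[0.0021,0.0174,0],[0,0,0]],[-1,[0.0024,0.0199,0],[0,0,0]],[-1,[0.0027,0.0219,0],[0,0,0]],[-1,[0.0027,0.0219,0],[0,0,0]],[-1,[0.0027,0.0219,0],[0,0,0]]]'; python3 q.py
python3 -m jog '[[-1,[0,0,0.01],[0,0,0]],[-1,[0,0,0.03],[0,0,0]],[-1,[0,0,0.06],[0,0,0]],[-1,[0,0,0.085],[0,0,0]],[-1,[0,0,0.085],[0,0,0]]]'
python3 -m jog '[[-1,[-0.008,-0.034,0],[0,0,3.5]],[-1,[-0.017,-0.07,0],[0,0,3.5]],[-1,[-0.026,-0.108,0],[0,0,3.5]],[-1,[-0.035,-0.146,0],[0,0,3.5]],[-1,[-0.044,-0.184,0],[0,0,3.5]],[-1,[-0.053,-0.222,0],[0,0,3.5]],[-1,[-0.062,-0.26,0],[0,0,3.5]],[-1,[-0.071,-0.298,0],[0,0,3.5]],[-1,[-0.08,-0.336,0],[0,0,3.5]],[-1,[-0.089,-0.374,0],[0,0,3.5]],[-1,[-0.098,-0.41,0],[0,0,3.5]],[-1,[-0.106,-0.44,0],[0,0,3.5]]]'
python3 -m jog '[[-1,[-0.007,-0.03,0],[0,0,0]],[-1,[-0.0106,-0.0486,0],[0,0,0]],[-1,[-0.0106,-0.0486,0],[0,0,0]],[-1,[-0.0106,-0.0486,0],[0,0,0]],[-1,[-0.0106,-0.0486,0],[0,0,0]]]'
```

```text
clock: 58.73
position: [0.6496, 0.0986, 0.1541]
tcp_rot: [2.339, 2.097, -0.0]
force: [0.3, 0.3, -0.0]
finger_gap: 0.0194
tip local [85.8 51.4] 0.1541 [ 0.3  0.3 -0. ]
clock: 59.15
position: [0.6524, 0.0986, 0.247]
tcp_rot: [2.335, 2.092, 0.016]
force: [1.2, 0.7, -0.5]
finger_gap: 0.0194
clock: 60.15
position: [0.5424, -0.3444, 0.2395]
tcp_rot: [2.276, 2.164, -0.001]
force: [1.4, 0.3, -0.8]
finger_gap: 0.0196
clock: 60.57
position: [0.5329, -0.3898, 0.2391]
tcp_rot: [-2.274, -2.166, -0.001]
force: [0.1, 0.2, -0.8]
finger_gap: 0.0192
```

```bash
python3 -m jog '[[-1,[0,0,-0.03],[0,0,0]],[-1,[0,0,-0.06],[0,0,0]],[-1,[0,0,-0.08],[0,0,0]],[-1,[0,0,-0.095],[0,0,0]],[-1,[0,0,-0.105],[0,0,0]],[-1,[0,0,-0.11],[0,0,0]],[-1,[0,0,-0.11],[0,0,0]]]'
python3 -m jog '[[-1,[0,0,-0.005],[0,0,0]],[-1,[0,0,-0.01],[0,0,0]],[-1,[0,0,-0.015],[0,0,0]],[-1,[0,0,-0.02],[0,0,0]],[-1,[0,0,-0.025],[0,0,0]],[-1,[0,0,-0.03],[0,0,0]],[-1,[0,0,-0.033],[0,0,0]],[-1,[0,0,-0.033],[0,0,0]]]'
```

```text
clock: 61.15
position: [0.5331, -0.3889, 0.1283]
tcp_rot: [-2.272, -2.167, 0.0]
force: [-0.2, -0.9, -1.1]
finger_gap: 0.0197
clock: 61.82
position: [0.5325, -0.3898, 0.0949]
tcp_rot: [-2.273, -2.166, 0.001]
force: [0.3, 0.3, -1.2]
finger_gap: 0.0192
```

```bash
python3 -m jog '[[-1,[0,0,-0.002],[0,0,0]],[-1,[0,0,-0.002],[0,0,0]]]';python3 -m jog '[[-1,[0,0,-0.0015],[0,0,0]],[-1,[0,0,-0.0015],[0,0,0]]]';python3 -m jog '[[-1,[0,0,-0.0015],[0,0,0]],[-1,[0,0,-0.0015],[0,0,0]]]'
```

```text
clock: 61.98
position: [0.533, -0.3901, 0.0939]
tcp_rot: [-2.274, -2.167, 0.0]
force: [0.7, 0.2, -0.3]
finger_gap: 0.0191
clock: 62.15
position: [0.5331, -0.3902, 0.0926]
tcp_rot: [2.274, 2.167, 0.0]
force: [-0.3, -0.1, -0.7]
finger_gap: 0.0194
clock: 62.32
position: [0.533, -0.3901, 0.091]
tcp_rot: [-2.274, -2.167, 0.0]
force: [-0.7, -0.1, -1.4]
finger_gap: 0.0193
```

```bash
python3 -m jog '[[-1,[0,0,-0.0015],[0,0,0]],[-1,[0,0,-0.0015],[0,0,0]]]';python3 -m jog '[[-1,[0,0,-0.0015],[0,0,0]],[-1,[0,0,-0.0015],[0,0,0]]]';python3 -m jog '[[-1,[0,0,-0.0015],[0,0,0]],[-1,[0,0,-0.0015],[0,0,0]]]'
```

```text
clock: 62.48
position: [0.5332, -0.3902, 0.0905]
tcp_rot: [2.274, 2.166, 0.0]
force: [0.2, 0.2, 3.3]
finger_gap: 0.0193
clock: 62.65
position: [0.5332, -0.3903, 0.0904]
tcp_rot: [2.273, 2.166, 0.001]
force: [-2.7, 2.4, 9.5]
finger_gap: 0.0198
clock: 62.82
position: [0.5332, -0.3903, 0.0902]
tcp_rot: [2.273, 2.165, 0.001]
force: [-5.4, 3.4, 14.0]
finger_gap: 0.0191
```

```bash
python3 -m jog '[[-1,[0,0,0.003],[0,0,0]],[1,[0,0,0.003],[0,0,0]],[1,[0,0,0.003],[0,0,0]],[1,[0,0,0.003],[0,0,0]],[1,[0,0,0.003],[0,0,0]],[1,[0,0,0.003],[0,0,0]],[1,[0,0,0.003],[0,0,0]],[1,[0,0,0.04],[0,0,0]],[1,[0,0,0.08],[0,0,0]],[1,[0,0,0.12],[0,0,0]],[1,[0,0,0.16],[0,0,0]],[1,[0,0,0.18],[0,0,0]]]'
python3 -m jog '[[1,[-0.04,0.0,0.02],[0,0,0]],[1,[-0.08,0,0.02],[0,0,0]],[1,[-0.1,0,0.02],[0,0,0]],[1,[-0.1,0,0.02],[0,0,0]]]'
python3 n.py; python3 - <<'E'
from h import *
p=pic('scene');w=pic('wrist')
for n in('meter','reel','driver','relay_a','probe'): print(n,[(round(d['score'],2),np.round(d['centre'],3)) for d in spot_point(n,p)[:3]])
im=np.hstack([cv2.resize(p['frame'][60:420,90:570],(400,300)),cv2.resize(w['frame'],(400,300))])
cv2.imwrite('pics/c19.png',im[:,:,::-1])
E
```

```text
clock: 63.82
position: [0.5342, -0.391, 0.2729]
tcp_rot: [2.269, 2.161, 0.002]
force: [-0.0, -0.5, 0.9]
finger_gap: 0.0853
clock: 64.15
position: [0.4292, -0.3903, 0.288]
tcp_rot: [-2.278, -2.163, 0.002]
force: [-0.1, -0.7, -0.1]
finger_gap: 0.0854
wrist probe 0.83 [ 0.5314 -0.3901  0.6853  0.1494]
wrist stand 0.88 [ 0.5332 -0.3895 -3.7092  0.0545]
scene probe 0.62 [  0.5318  -0.3888 -13.1293   0.1388]
scene stand 0.75 [ 0.533  -0.3891 -5.8704  0.0811]
top probe 0.66 [ 0.5321 -0.3917 30.4589  0.4051]
top stand 0.55 [ 0.5315 -0.389  -3.4803  0.1415]
[ 0.43408229 -0.39004599  0.28608634]
meter [(0.73, array([ 0.363,  0.318, -0.   ]))]
reel [(0.9, array([ 0.7  , -0.101,  0.004]))]
driver [(0.6, array([ 0.337, -0.282,  0.002]))]
relay_a [(0.97, array([ 0.799, -0.205, -0.003])), (0.82, array([ 0.502, -0.148,  0.001])), (0.29, array([0.47 , 0.063, 0.067]))]
probe [(0.79, array([ 0.532, -0.388,  0.007]))]
```

View pics/c19.png

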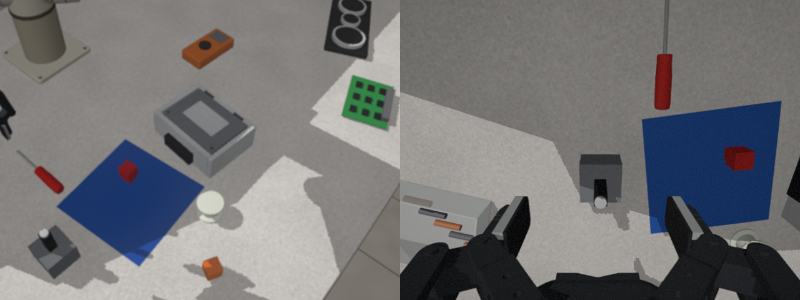

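The final view shows the door flush and the probe upright in its stand. The bystanders are in place, and only the red and orange look-alikes are left outside. I'll hand it in.

```bash
python3 -c "from workcell import env; print(env.job_done())"
```

```text
the job is handed in; nothing more can be done
None
```

The job is done and handed in at about 65 s on the robot's clock; no verdict is reported.

- **Relays:** All three black relays are fully home, in sockets 3, 2 and 1 counting from 0 nearest the robot. Each reached its expected seated height with contact force. The second and third caught on the socket chamfer at first, with wrist force up to about 47 N, and went in after I shifted them. The red and orange look-alikes were left alone.
- **Door:** It went over its catch and stopped hard at rim height, and it looks flush in the scene pictures.
- **Seam:** The probe went round from near side to free edge to far side at about 3 cm/s. By the arm's readings the tip stayed within about 0.5 mm of the listed line. It ran about 1.5 mm above the rim, a height confirmed when the probe was put back.
- **Slip on approach:** I came down too far and touched the enclosure lightly (about 3 N) near the hinge. I then touched down once more at the start point to find the surface (about 8 N).
- **Probe:** It is back upright in its stand, released, with its position matching the start to about 2 mm.
- **Bystanders:** Meter, reel and screwdriver read the same as at the start, within about 4 mm.

Some camera estimates disagreed:
- The networks put the enclosure 1–2 mm from where the relay insertions put it.
- The relay fits while gripped were up to about 3 mm off.
- The top-camera fit of the probe was poor.

Where these differed I went by contact and force.

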